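# Lever a motor's low end up with a pry bar and pack its foot

### The arm

A 6-joint arm with a two-finger parallel gripper is mounted at the origin on the work surface; the furniture and walls round the work are solid. World frame = base frame: x ahead of the robot, y to its left, z up, the work surface at z = 0. Lengths are in m, angles in rad, forces in N, time in s.
With the tool pointing down it reaches from about 0.3 to 0.875 m from the base axis. Payload 6.4 kg.
Tool frame: the origin (TCP) lies at the centre of the arm's flange, where the gripper is bolted on; the fingertips stand 173 mm ahead of it and the grasp point (between the pads) lies 155 mm ahead of it; z points along the fingers, y is the line along which they close (so a half turn about z gives the same grasp; the last joint's range is limited). The gripper opens to 85 mm and grips with 20 to 120 N. Pads are 22 mm wide; open, the fingers measure 114 mm over their backs; the gripper's body (76 mm by 85 mm) begins 54 mm behind the grasp point. The pads swing forward as they close: fully open they stand 13 mm farther back than shut.
Start: joints at [-1.442, 0.181, 1.607, -0, 1.354, -0.206], TCP at [0.189, -0.543, 0.405] pointing down, gripper open.
Joint ranges: [-2.99, 2.99], [-0.89, 2.07], [0.3, 2.58], [-1.14, 4.28], [0, 2.63], [-3.12, 3.12]. Speed limits (rad/s): [2.57, 2.57, 3.01, 3.14, 3.14, 3.14].

### API

Orientations are given as a 3x3 rotation matrix whose columns are the frame's x, y, z axes.
In Python, from rig import arm, eyes, spotter gives the robot as it stands.
- The arm moves only by the tool apply_moves, never from a script. Its arguments are lists of equal length, an entry for each row: "xyz": the shift along the tool's x, y, z in units of 50 mm (1.0 is 50 mm), a list of three; "twist": the turn, a rotation vector about the tool's x, y, z in units of 5 degrees (1.0 is 5 degrees), a list of three; "gripper": the opening, from 0 (shut) to 1 (fully open). In form: {"xyz": [[x, y, z], ...], "twist": [[ax, ay, az], ...], "gripper": [gripper, ...]}. A call has 1 to 10 rows; each row shifts and turns the commanded pose from where the row before left it, along the tool's axes as they then stand; what a row does not reach is not made up. A row lasts 1/10 s, in which the tool goes at most 50 mm and 8.59 degrees, less where a joint would pass 70% of its speed; a pose out of reach is approached as far as the arm can. A call is refused whole if a number of a shift passes 1 or a number of a turn 1, either way. A call with a gripper value outside its range is refused whole. The fingers move at their own pace and stop on an object; "grip_force" is the grip in N (left out, the last holds). Time passes only in rows, so rows that do not move let the fingers close. It gives the time, the measured TCP pose, the force, the opening and the grip force at its end, in the units of the state.
- arm.sense(): the state, without advancing time (a new reading comes with each control period).
- eyes.camera(name): name is "scene" or "top" or "wrist"; returns the picture (420x560x3 uint8, red, green, blue); there is no depth.
- eyes.get_calibration(name): a dict with "fx", "fy", "cx", "cy" (pixels), "eye" and "orientation" of the camera in the world; the wrist camera has in their place "tool_from_camera" (4x4, takes a point from camera to tool coordinates, whose origin is the TCP and whose axes are the flange's). Camera axes: x right, y up, looking along -z (the intrinsics and any distortion apply to the point x, -y, -z); pixel columns grow to the right and rows downward; lengths in m; the calibration is good to about 2 mm. A picture is of the moment at which its call begins: read the wrist's pose just before it. get_calibration takes no time and is no camera call.
- arm.hand_in(): hands the job in; it is judged then, once.
Trained networks look in the newest picture that a camera, given by its name, has taken for a name from the list of things; names that differ only in an ending like _2 or _b are one class to them, and where a whole thing is asked for, a point or a joint stands for the part that bears it (a point fixed in the world has none). Each returns a list of dicts, best first, with "score" (0 to 1); they miss things now and then, are a little off and sometimes report something else, mostly with a low value. They report only what shows in the picture. A call takes as long as a camera call. They do not tell look-alikes from the thing itself.
- spotter.recognise(query, camera): "xyz" ([x, y, z] in m, in the coordinates of the camera as it stood for that picture, good to about 4 mm: the middle of the surface that is visible of it).
The state is a dict: "time_s": time; "joints": joint angles; "joint_vel": joint speeds; "effort": joint torques, N m; "position": TCP position; "ee_rot": TCP orientation; "force": force on the tool from outside, world axes, zero at the start; "ft_torque": the same for the moment, N m; "grip_width": opening from 0.0 (shut) to 1.0 (fully open); "grasp_force": force on a finger pad.
Only numpy, scipy, OpenCV 4.12 (cv2) and the standard library are available. Lean on these libraries where they do the work, as an engineer would, in place of code of your own. Each camera call takes 0.05 s, during which the arm holds its last target. There are 200 camera calls.

### The job

The motor stands low at the end where the pry bar has been set, because its single front foot still lacks its slotted packing plate. Take the bar by its handle, lever that end up over the fulcrum block and slip the bar under the lip of the hold-down cleat, easing it up against the lip so that it stays there by itself; then slide the packing plate in under the front foot, slot round the stud, until you feel it come up against the stud, without ramming it. Then take the bar out from under the cleat, let the motor down gently onto the plate without dropping it, draw the bar clear of the motor and lay it down; never lift or push the motor with the gripper itself, and leave the belt sander, the roll of tape and the sanding block alone.

Things in the scene. Friction and masses are not known exactly. Their poses are not given: they have to be found in the camera images.
- bed: The two packing plates already in under the motor's rear foot, with the two rear studs; fixed. Frame of the job: origin on the bench (z = 0) under the middle of the front foot's front edge at the start, z up, +y straight in under the motor (the way the packing plate goes in), +x to the side where the bar lies.
- motor: Blue electric motor on a grey base, 200 x 290 x 200 mm, 5 to 9 kg, loose; origin at the level of the feet's underside, 165 mm behind the front foot's front edge; axes as the bed, z upright when level. At the start it leans 0.041 rad nose down (front foot on the bench, rear foot on 10 mm packing). The motor housing begins 75 mm behind the front foot's front edge, its shaft end (110 mm up) at 47 mm.
- front_foot (a point): Middle of the front foot's underside, 20 mm behind its front edge; height about 1 mm at the start, 10 mm standing on the packing plate, 14 to 18 mm when parked on the cleat. The foot is 72 mm wide, 62 mm deep, 14 mm thick, with a slot 20 mm wide, 28 mm deep, open to the front, for the stud; it stands out 40 mm in front of the base plate.
- plate_edge (a point): Point on the lower front edge of the motor's base plate above the bar: 72 mm to +x of the foot's middle, 40 mm behind the foot's front edge, 30 mm above the feet's underside. The base plate is 200 mm wide and 10 mm thick; the bar lifts under this edge.
- stud_near (a point): Point of the bed frame at x = 0, y = 16 mm, z = 0. The front stud (10 mm diameter, 46 mm high, fixed) stands up from the bench in the front foot's slot with its centre here or up to 8 mm farther in along +y; its true place varies and is not measured, it must be felt (or seen).
- shim: Slotted steel packing plate, 10 mm thick, 120 g, loose, flat on the bench. Origin on its underside at the closed end of its slot; +y along the slot to its open end. Fork 50 mm wide, y -30 to 26 mm; slot 16 mm wide, open at y = 26 mm. Tab to hold it by: 30 mm wide, y -76 to -28 mm. Fully home, the stud's centre is at y = 5 mm in this frame and +y points along the bed's +y.
- shim_tab (a point): Middle of the packing plate's tab (plate y = -54 mm, 5 mm above its underside).
- fulcrum: Fulcrum block: hardwood, 52 x 44 mm, with a 20 mm steel rod let into its top along x; fixed, origin on the bench under the rod, axes as the bed. The rod's axis is 24 mm above the bench, its top 34 mm.
- bar: Pry bar: dark flat steel 22 x 9 mm, 330 mm long, 0.45 kg, loose, across the fulcrum, tip under the base plate's edge, handle up (0.237 rad). Origin on its underside, at the start on the fulcrum rod; +y to the tip (y = 72 mm), handle end y = -258 mm, z normal to its upper face. Pressing the handle down until it is 0.07 to 0.09 rad below level takes 5 to 18 N; the motor's weight pushes it up again.
- bar_grip (a point): Middle of the pry bar's handle (ribbed black grip, 110 mm long, 24 mm wide, 17 mm thick), bar y = -200 mm, 4.5 mm above the bar's underside.
- bar_tip (a point): The pry bar's tip (bar y = 72 mm, 6 mm above the underside line).
- cleat: Hold-down cleat: steel strap 26 mm wide bent to a C, 42 mm high, beside the bar's shank, open to -x; fixed, axes as the bed, origin on the bench under the bar's centre line at the start. Lip's underside 36.5 mm up from x = 20 to 50 mm (rim flared up at x 13 to 20); upright at x = 50 to 54. The bar is parked with its upper face up against the lip, centre line at x about 28 mm.
- belt_sander: Bystander: black belt sander, 113 x 315 x 156 mm, standing to the right of the work; loose.
- tape: Bystander: roll of cream masking tape, 100 mm across, 48 mm high; loose.
- sander_block: Bystander: brown sanding block 61 x 101 x 30 mm; loose.
Mind the look-alikes: they are no part of the job. What is meant by the shim is not purple, and is the smaller of those in its own colour.

How it is judged:
On the way, in this order (a step that is already met when the one before it is completed fails the run):
1. the motor's front end is levered up and the bar, let go, is held down by the cleat (contact force between bar and cleat above 3 N and contact force between bar and motor above 5 N and height (world z) of front_foot above 0.013 m and contact force between the fingers and bar below 0.5 N), for 0.3 s.
2. with the motor still held up by the bar, the packing plate is pushed in under the foot until it touches the stud (contact force between bar and cleat above 3 N and contact force between shim and stud_c0 above 2 N and y of stud_c0 in the frame of shim below 0.0075 m and height (world z) of front_foot above 0.0115 m), for 0.06 s.
3. the bar is out from under the cleat and the motor's foot is down on the plate (contact force between bar and cleat below 0.2 N and height (world z) of front_foot below 0.0112 m and contact force between motor and shim above 5 N), for 0.2 s.
At the end, for the whole second after the job is handed in: Motor level (0.012 rad), front foot bearing on the plate (over 5 N); plate home: stud under 8.5 mm from the slot end, within 6 mm of its centre line, square within 0.15 rad; bar tip 10 mm clear of the base plate (in front or beside), handle laid down below 35 mm; all released and at rest (angle between motor's own z axis and vertical below 0.012 rad and contact force between motor and shim above 5 N and y of stud_c0 in the frame of shim below 0.0085 m and x of stud_c0 in the frame of shim between -0.006 and 0.006 m and angle between the y axis of shim and the y axis of bed, either way round below 0.15 rad and (y of bar_tip in the frame of bed below 0.03 m or x of bar_tip in the frame of bed above 0.115 m or x of bar_tip in the frame of bed below -0.115 m) and contact force between bar and motor below 0.2 N and height (world z) of bar_grip below 0.035 m and linear speed of bar below 0.02 m/s and linear speed of motor below 0.01 m/s and contact force between the fingers and anything else below 0.5 N); the robot touches nothing.
It fails at once if the motor is dropped or jerked (faster than 0.08 m/s) (linear speed of motor above 0.08 m/s).
It fails at once if the packing plate is rammed against the stud (over 25 N) (contact force between shim and stud_c0 above 25 N).
It fails at once if the motor is lifted or pushed by the gripper instead of the bar (contact force between any of the fingers, the arm and motor above 4 N).
It fails at once if a bystander is disturbed (belt sander, tape roll or sanding block moved over 15 mm) (distance of any of belt_sander, tape, sander_block from where it was at the start of the episode above 0.015 m).
It also fails if it takes over 66 s, if anything falls off the work surface, if the arm or the gripper's body presses on something with over 40 N, if the wrist force passes 120 N, or if a joint passes its speed limit or range.

## Working session

There is one attempt and no reset: what is moved stays moved. The work goes in short steps, Python scripts to look and compute and a tool call to move; the robot and the scene stay as the last step left them, time stands still between calls to the robot, and variables do not carry over. Pictures are saved under pics/ and viewed, at most 10 in all, crops included, and the job is handed in when it is done.

Besides the shell and the picture viewer there is one more tool, called after "Emit:" by a JSON object that holds its "fn" and its "kwargs", one argument or row to a line. apply_moves: Moves the arm, as the interface text tells. Its arguments: {"type":"object","properties":{"xyz":{"type":"array","items":{"type":"array","items":{"type":"number"}}},"twist":{"type":"array","items":{"type":"array","items":{"type":"number"}}},"gripper":{"type":"array","items":{"type":"number"}},"grip_force":{"type":"number"}},"required":["xyz","twist","gripper"]}

```bash
mkdir -p pics; cat > h.py <<'E'
import numpy as np, cv2
from rig import arm, eyes, spotter
def towld(cam,p):
    c=eyes.get_calibration(cam); p=np.array(p)
    if cam=='wrist':
        s=arm.sense(); q=(np.array(c['tool_from_camera'])@np.r_[p,1])[:3]
        return np.array(s['position'])+np.array(s['ee_rot'])@q
    return np.array(c['eye'])+np.array(c['orientation'])@p
def camRt(cam):
    c=eyes.get_calibration(cam)
    if cam=='wrist':
        s=arm.sense(); T=np.array(c['tool_from_camera']); R=np.array(s['ee_rot'])
        return c,R@T[:3,:3],np.array(s['position'])+R@T[:3,3]
    return c,np.array(c['orientation']),np.array(c['eye'])
def pix(cam,P):
    c,R,e=camRt(cam); p=R.T@(np.array(P)-e)
    return c['cx']+c['fx']*p[0]/-p[2], c['cy']+c['fy']*-p[1]/-p[2]
def ray(cam,u,v,z):
    c,R,e=camRt(cam); d=R@np.array([(u-c['cx'])/c['fx'],-(v-c['cy'])/c['fy'],-1]); return e+d*(z-e[2])/d[2]
def snap(cam,name):
    im=eyes.camera(cam); cv2.imwrite(f'pics/{name}.png',cv2.cvtColor(im,cv2.COLOR_RGB2BGR)); return im
E
python3 - <<'E'
from h import *
np.set_printoptions(precision=4,suppress=True)
s=arm.sense(); print(s)
for cam in ['top','scene']:
    im=snap(cam,cam+'0'); c=eyes.get_calibration(cam); print(c)
    for q in ['motor','front_foot','shim','shim_tab','fulcrum','bar','bar_grip','bar_tip','cleat','stud_near','plate_edge','belt_sander','tape','sander_block']:
        for r in spotter.recognise(q,cam)[:4]:
            w=towld(cam,r['xyz']); print(cam,q,round(r['score'],2),w,np.round(pix(cam,w)))
a=cv2.imread('pics/top0.png');b=cv2.imread('pics/scene0.png')
E
```

```text
{'time_s': 0.0, 'joints': array([-1.4423,  0.1815,  1.608 , -0.    ,  1.3538, -0.2063]), 'joint_vel': array([-0.0009,  0.0013,  0.    ,  0.0004, -0.0005,  0.001 ]), 'effort': array([  0.0022, -44.4859, -35.1341,  -0.    ,   0.009 ,   0.    ]), 'position': array([ 0.1889, -0.5428,  0.4038]), 'ee_rot': array([[ 0.9445,  0.3285, -0.0002],
       [ 0.3285, -0.9445,  0.0018],
       [ 0.0004, -0.0018, -1.    ]]), 'force': array([-0.6022,  0.007 ,  0.3734]), 'ft_torque': array([ 0.0022, -0.0109, -0.0065]), 'grasp_force': 0.0, 'grip_width': 0.9996473471605626}
{'fx': 456.890622538091, 'fy': 456.890622538091, 'cx': 274.97469470740737, 'cy': 203.58886528333673, 'eye': array([-0.2024, -0.0689,  1.5544]), 'orientation': array([[ 0.1064,  0.9259, -0.3624],
       [-0.9943,  0.0981, -0.0413],
       [-0.0027,  0.3648,  0.9311]])}
top motor 0.93 [0.43   0.291  0.0458] [196. 184.]
top motor 0.6 [0.5164 0.1897 0.0404] [227. 166.]
top front_foot 0.77 [0.4341 0.2924 0.043 ] [196. 183.]
top shim 0.98 [ 0.1728 -0.2983  0.0141] [355. 273.]
top shim_tab 0.94 [ 0.1692 -0.3004  0.0144] [355. 274.]
top fulcr
[... 1199 characters left out ...]
.0481 0.008 ] [267. 238.]
scene fulcrum 0.62 [ 0.6162 -0.213   0.0314] [167. 223.]
scene fulcrum 0.61 [0.5457 0.2087 0.0248] [290. 283.]
scene bar_grip 0.68 [0.5236 0.096  0.0617] [263. 248.]
scene bar_tip 0.92 [0.5252 0.1018 0.0685] [264. 248.]
scene cleat 0.77 [0.5651 0.0854 0.0443] [250. 260.]
scene cleat 0.18 [0.5444 0.2094 0.0265] [290. 283.]
scene stud_near 0.59 [0.5137 0.5222 0.0114] [401. 349.]
scene plate_edge 0.58 [0.502  0.3963 0.1188] [365. 292.]
scene belt_sander 0.89 [ 0.3732 -0.2579  0.0877] [212. 163.]
scene belt_sander 0.29 [ 0.6151 -0.2126  0.0278] [168. 223.]
scene tape 0.63 [ 0.603  -0.384   0.0338] [136. 195.]
scene sander_block 0.86 [ 0.6158 -0.2152  0.028 ] [167. 223.]
```

View pics/top0.png

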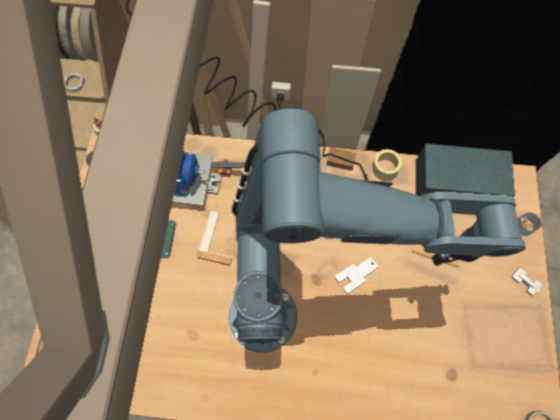

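View pics/scene0.png

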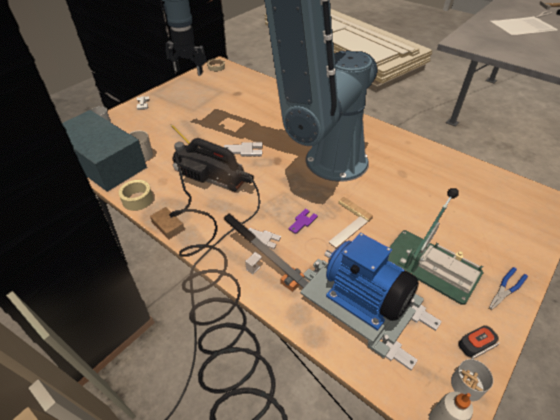

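The scene picture shows the motor at (365,285) and the bar running from handle (228,218) to about (300,285). The cleat is at (252,262) and the fulcrum at (290,283).

Slotted-plate candidates:
- Purple plate at (303,219).
- Silver plate at (267,238), beside the bar.
- Silver plate at (247,149), behind the sander.

The purple one is ruled out. I'll compare the two silver ones from closer up, moving the arm over the work first.

Emit:
{"fn": "apply_moves", "kwargs": {
  "xyz": [
    [0.68,-0.58,-0.3],
    [0.73,-0.52,-0.3],
    [0.77,-0.45,-0.2],
    [0.8,-0.38,0],
    [0.83,-0.31,0],
    [0.86,-0.24,0],
    [0.88,-0.16,0],
    [0.89,-0.09,0],
    [0.89,-0.01,0],
    [0.89,0.07,0]
  ],
  "twist": [
    [0,0,-1],
    [0,0,-1],
    [0,0,-1],
    [0,0,-1],
    [0,0,-1],
    [0,0,-1],
    [0,0,-1],
    [0,0,-1],
    [0,0,-1],
    [0,0,-1]
  ],
  "gripper": [1,1,1,1,1,1,1,1,1,1]
}}

```text
time_s: 2.5
position: [0.4146, -0.1564, 0.4451]
ee_rot: [[0.352, 0.936, 0.001], [0.936, -0.352, -0.001], [-0.0, 0.001, -1.0]]
force: [0.4, 0.4, -0.0]
grip_width: 1.002
grasp_force: 0.0
```

Emit:
{"fn": "apply_moves", "kwargs": {
  "xyz": [
    [0.88,0.15,0],
    [0.86,0.22,0],
    [0.84,0.3,0],
    [0,0,0],
    [0,0,0]
  ],
  "twist": [
    [0,0,-1],
    [0,0,-1],
    [0,0,-1],
    [0,0,-1],
    [0,0,-0.2]
  ],
  "gripper": [1,1,1,1,1]
}}

```text
time_s: 3.0
position: [0.482, -0.0416, 0.4446]
ee_rot: [[-0.008, 1.0, -0.0], [1.0, 0.008, -0.0], [-0.0, -0.0, -1.0]]
force: [-0.1, 0.1, -0.2]
grip_width: 0.998
grasp_force: 0.0
```

```bash
python3 - <<'E'
from h import *
np.set_printoptions(precision=4,suppress=True)
s=arm.sense(); print(s['time_s'],s['position'],s['ee_rot'],s['joints'])
print(eyes.get_calibration('wrist'))
for cam in ['wrist','top']:
    im=snap(cam,cam+'1')
    for q in ['motor','front_foot','shim','shim_tab','fulcrum','bar','bar_grip','bar_tip','cleat','stud_near','plate_edge']:
        for r in spotter.recognise(q,cam)[:4]:
            w=towld(cam,r['xyz']); print(cam,q,round(r['score'],2),w,np.round(pix(cam,w)))
E
```

```text
3.0 [ 0.482  -0.0416  0.4446] [[-0.0078  1.     -0.0003]
 [ 1.      0.0078 -0.0001]
 [-0.0001 -0.0003 -1.    ]] [-0.332  -0.0616  1.7808 -0.0001  1.4226 -0.3397]
{'fx': 325.64824620815523, 'fy': 325.64824620815523, 'cx': 278.0006104162309, 'cy': 203.4978472906542, 'tool_from_camera': array([[ 0.0007,  0.9501,  0.3119,  0.0803],
       [ 1.    , -0.0008,  0.0002, -0.0002],
       [ 0.0004,  0.3119, -0.9501,  0.0294],
       [ 0.    ,  0.    ,  0.    ,  1.    ]])}
wrist motor 0.34 [ 0.5947 -0.2263  0.0364] [361. 301.]
wrist shim 0.89 [ 0.1627 -0.2707  0.0147] [ 60. 317.]
wrist shim 0.65 [0.3312 0.0835 0.0092] [147.  53.]
wrist shim_tab 0.67 [0.4565 0.0371 0.0095] [257.  96.]
wrist shim_tab 0.67 [ 0.1618 -0.2756  0.0128] [ 61. 319.]
wrist shim_tab 0.57 [0.3233 0.0908 0.0181] [136.  45.]
wrist fulcrum 0.71 [ 0.3752 -0.2515  0.079 ] [194. 338.]
wrist bar 0.83 [0.5218 0.0336 0.086 ] [320. 100.]
wrist bar_grip 0.95 [0.5233 0.0412 0.0824] [322.  92.]
wrist bar_grip 0.51 [0.4606 0.0444 0.0133] [260.  90.]
wrist bar_tip 0.7 [0.5229 0.0365 0.0855] [321.  97.]
wrist cleat 0.61 [0.5557 0.0824 0.045 ] [350.  51.]
wrist stud_near 0.68 [0.4589 0.0422 0.0125] [259.  92.]
wrist stud_near 0.56 [ 0.5978 -0.2258  0.0335] [363. 299.]
top motor 0.94 [0.4403 0.3056 0.1212] [188. 172.]
top front_foot 0.75 [0.4417 0.3057 0.1222] [188. 172.]
top shim 0.81 [ 0.1734 -0.2998  0.0134] [355. 273.]
top shim 0.68 [0.4575 0.0192 0.012 ] [271. 188.]
top shim 0.68 [0.306  0.0827 0.0115] [249. 225.]
top shim_tab 0.73 [0.3074 0.0834 0.0074] [249. 225.]
top shim_tab 0.72 [ 0.1737 -0.3009  0.0131] [355. 273.]
top shim_tab 0.65 [0.4554 0.0227 0.0091] [270. 189.]
top bar 0.68 [ 0.5954 -0.2257  0.0259] [341. 159.]
top bar_grip 0.4 [ 0.5127 -0.0174  0.0937] [283. 166.]
top bar_grip 0.22 [ 0.3436 -0.2871  0.0887] [357. 218.]
top bar_tip 0.63 [ 0.5115 -0.0135  0.0971] [282. 165.]
top plate_edge 0.63 [0.4426 0.306  0.1225] [188. 171.]
```

View pics/wrist1.png

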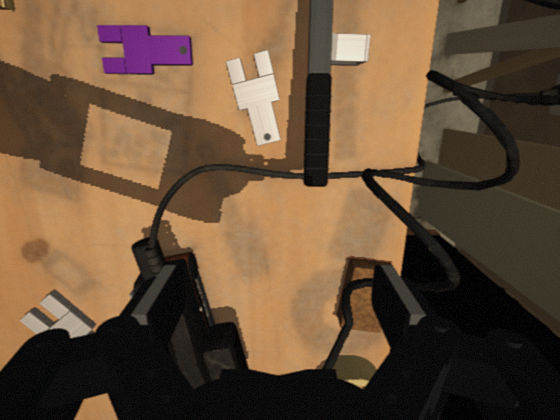

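The wrist picture shows a silver plate at (255,95), the purple one at (145,50) and a second silver one at (60,317). The bar's handle runs along x≈318 from row 75 to 185, and the cleat is at (350,48). I'll move on over the front foot and compare the plate sizes.

Emit:
{"fn": "apply_moves", "kwargs": {
  "xyz": [
    [0.6,0,0],
    [0.8,0,0],
    [0.8,0,0],
    [0.6,0,0],
    [0,0,0],
    [0,0,0]
  ],
  "twist": [
    [0,0,0],
    [0,0,0],
    [0,0,0],
    [0,0,0],
    [0,0,0],
    [0,0,0]
  ],
  "gripper": [1,1,1,1,1,1]
}}

```text
time_s: 4.8
position: [0.4811, 0.0975, 0.4446]
ee_rot: [[-0.005, 1.0, -0.0], [1.0, 0.005, -0.0], [-0.0, -0.0, -1.0]]
force: [0.7, 0.2, -0.6]
grip_width: 1.004
grasp_force: 0.0
```

```bash
python3 - <<'E'
from h import *
np.set_printoptions(precision=4,suppress=True)
s=arm.sense(); print(s['time_s'],s['position'],s['joints'])
im=snap('wrist','w2')
for q in ['front_foot','shim','fulcrum','bar','bar_grip','cleat','stud_near','plate_edge','motor']:
    for r in spotter.recognise(q,'wrist')[:3]:
        w=towld('wrist',r['xyz']); print(q,round(r['score'],2),w,np.round(pix('wrist',w)))
t=cv2.imread('pics/top1.png'); w=cv2.imread('pics/w2.png')
a=cv2.resize(w,(800,600))
cv2.imwrite('pics/w2b.png',a)
# rectified bench views at z=.01, 1 px = 0.5mm, both silver plates, from top camera
def rect(cam,src,cx,cy,half=.07,n=280):
    P=[(cx-half,cy+half),(cx+half,cy+half),(cx+half,cy-half),(cx-half,cy-half)]
    q=np.float32([pix(cam,[x,y,.01]) for x,y in P]); M=cv2.getPerspectiveTransform(q,np.float32([[0,0],[n,0],[n,n],[0,n]]))
    return cv2.warpPerspective(src,M,(n,n),flags=cv2.INTER_CUBIC)
t0=cv2.imread('pics/top0.png')
cv2.imwrite('pics/cmp.png',np.hstack([rect('top',t,.4575,.02),rect('top',t0,.172,-.299)]))
E
```

```text
4.8 [0.4811 0.0975 0.4446] [-0.0422 -0.0445  1.7645 -0.0004  1.4217 -0.0472]
front_foot 0.9 [0.4585 0.256  0.0416] [256.  14.]
shim 0.9 [ 0.1874 -0.3086  0.0137] [ 98. 408.]
shim 0.82 [0.4605 0.0438 0.01  ] [262. 203.]
shim 0.81 [0.3258 0.0871 0.0103] [156. 170.]
fulcrum 0.78 [0.5119 0.1975 0.0295] [306.  76.]
fulcrum 0.65 [0.5217 0.1051 0.0646] [315. 165.]
bar 0.65 [0.5236 0.1049 0.067 ] [317. 166.]
bar_grip 0.8 [0.5194 0.1066 0.0633] [313. 164.]
bar_grip 0.71 [0.465  0.2491 0.0426] [263.  21.]
cleat 0.86 [0.5574 0.0887 0.0421] [343. 176.]
plate_edge 0.83 [0.4592 0.257  0.0451] [257.  12.]
plate_edge 0.55 [0.5119 0.2    0.0276] [306.  75.]
motor 0.56 [0.4636 0.252  0.0416] [261.  19.]
```

View pics/w2b.png

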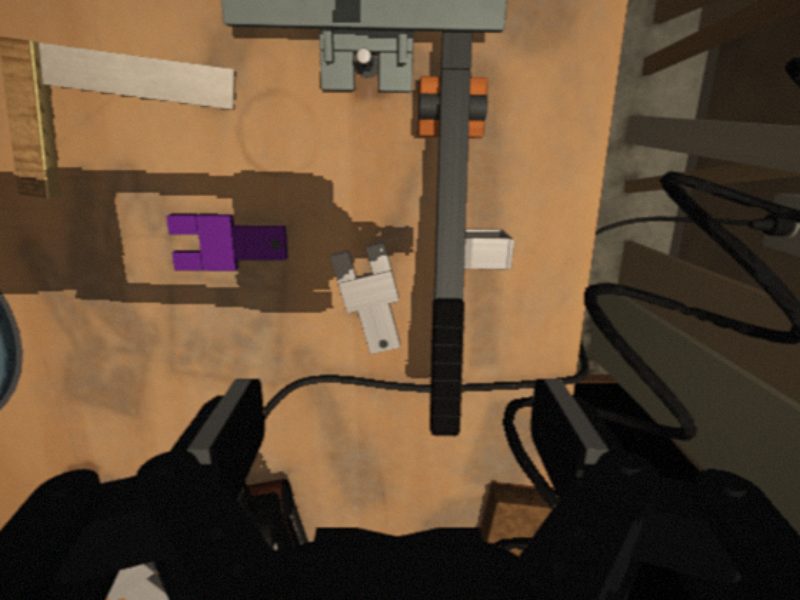

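View pics/cmp.png

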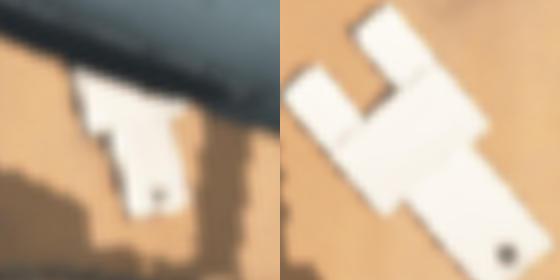

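The crop confirms it: the silver plate next to the bar is the smaller of the two, so that is the packing plate. In the enlarged wrist view:
- The foot's front corners are at (321,91) and (412,92), and the stud top at (365,57).
- The fulcrum rod lies along row 106, and the cleat covers (466–513, 231–270).
- The plate's tab end is at (384,351).

Next I'll turn these into world positions.

```bash
python3 - <<'E'
from h import *
np.set_printoptions(precision=4,suppress=True)
k=1/1.42857
def g(n,u,v,z): print(n,ray('wrist',u*k,v*k,z))
g('footL',321,91,.014);g('footR',412,92,.014);g('stud',365,57,.046)
g('slotL',354,91,.014);g('slotR',379,92,.014)
for n,u,v in [('fulNL',419,137),('fulNR',487,137),('fulFL',419,77),('fulFR',487,76)]: g(n,u,v,.024)
g('rodL',419,106,.034);g('rodR',487,106,.034)
g('cleatNL',466,270,.042);g('cleatNR',513,269,.042);g('cleatFL',466,238,.042);g('cleatFR',511,238,.042)
g('handle end',446,434,.09);g('handle front mid',448,299,.065);g('bar at rod',455,106,.043);g('bar far',457,35,.025)
g('baseL',223,25,.04);g('baseR',505,31,.04)
for n,u,v in [('tabendL',371,352),('tabendR',399,349),('tabinL',358,310),('tabinR',387,303),('hole',384,343),('forkL',332,257),('forkR',384,245),('backL',345,311),('backR',398,299),('slotc',367,278)]: g(n,u,v,.01)
E
python3 - <<'E'
import cv2
w=cv2.imread('pics/w2.png')
a=cv2.resize(w[0:110,200:370],None,fx=4.7,fy=4.7,interpolation=cv2.INTER_CUBIC); b=cv2.resize(w[140:260,220:370],None,fx=4.7,fy=4.7,interpolation=cv2.INTER_CUBIC)
cv2.imwrite('pics/crop_a.png',a[:,:800])
E
```

```text
footL [0.42   0.2123 0.014 ]
footR [0.4924 0.2118 0.014 ]
stud [0.4575 0.2321 0.046 ]
slotL [0.4463 0.2124 0.014 ]
slotR [0.4662 0.2117 0.014 ]
fulNL [0.4982 0.1778 0.024 ]
fulNR [0.5525 0.178  0.024 ]
fulFL [0.4974 0.2216 0.024 ]
fulFR [0.5497 0.2225 0.024 ]
rodL [0.4973 0.2002 0.034 ]
rodR [0.5492 0.2004 0.034 ]
cleatNL [0.5384 0.0728 0.042 ]
cleatNR [0.5774 0.0738 0.042 ]
cleatFL [0.537  0.0998 0.042 ]
cleatFR [0.5737 0.0999 0.042 ]
handle end [ 0.5215 -0.0532  0.09  ]
handle front mid [0.5217 0.0552 0.065 ]
bar at rod [0.5238 0.1998 0.043 ]
bar far [0.5253 0.2503 0.025 ]
baseL [0.3559 0.2534 0.04  ]
baseR [0.5579 0.2502 0.04  ]
tabendL [ 0.4563 -0.018   0.01  ]
tabendR [ 0.4831 -0.0147  0.01  ]
tabinL [0.4448 0.0249 0.01  ]
tabinR [0.4718 0.0319 0.01  ]
hole [ 0.4688 -0.0085  0.01  ]
forkL [0.4227 0.0755 0.01  ]
forkR [0.4693 0.0866 0.01  ]
backL [0.4327 0.0239 0.01  ]
backR [0.4819 0.0359 0.01  ]
slotc [0.4537 0.056  0.01  ]
```

View pics/crop_a.png

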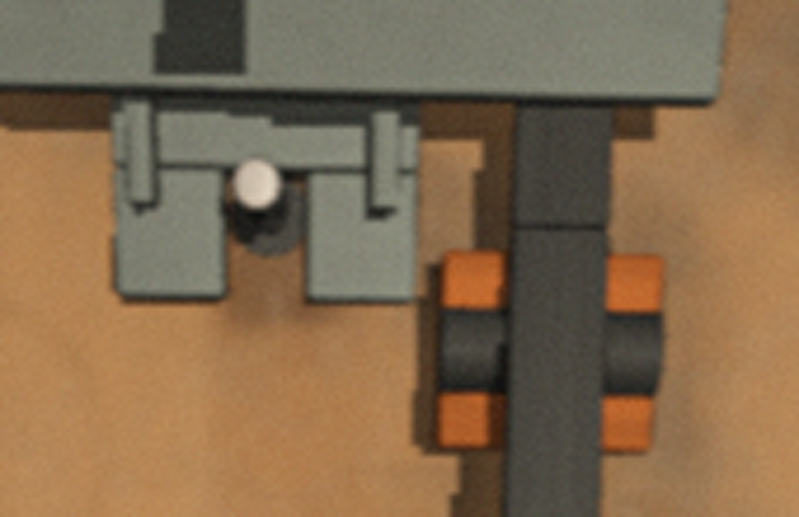

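```bash
cat >> h.py <<'E'
from scipy.spatial.transform import Rotation as Ro
BY=-0.0125; ROD=np.array([.524,.200,.024])
def barR(pitch,yaw):  # tool orientation with x along bar (pitch>0: handle up), z against bar normal
    d=Ro.from_euler('z',yaw).apply([0,np.cos(pitch),-np.sin(pitch)]); n=Ro.from_euler('z',yaw).apply([0,np.sin(pitch),np.cos(pitch)])
    return np.c_[d,np.cross(-n,d),-n]
def bartcp(pitch,yaw,by=-.200,up=.003,origin=None):
    R=barR(pitch,yaw); n=-R[:,2]; o=ROD+.010*n if origin is None else origin
    return o+R[:,0]*by+n*(.0045+up+.155),R
def plan(targets,p=None,R=None,vmax=.045,amax=4.8):
    s=arm.sense(); p=np.array(s['position']) if p is None else p; R=np.array(s['ee_rot']) if R is None else R
    for (P,Q,n) in targets:
        rv=Ro.from_matrix(R.T@Q).as_rotvec(); d=P-p
        m=max(n,int(np.ceil(np.linalg.norm(d)/vmax)),int(np.ceil(np.degrees(np.abs(rv).max())/amax)))
        for i in range(m):
            Ri=R@Ro.from_rotvec(rv*i/m).as_matrix()
            if i in(0,m//2,m-1): print(i,'/',m,np.round(Ri.T@d/m/.05,3).tolist(),np.round(np.degrees(rv)/m/5,3).tolist())
        p,R=P,Q
    s=arm.sense(); print('t',s['time_s'])
E
python3 - <<'E'
from h import *
P,R=bartcp(.237,BY); print(P,R)
plan([(P-R[:,2]*.08,R,1),(P,R,3)])
E
```

```text
[0.52207619 0.04610353 0.23863557] [[ 0.01215027  0.99992188 -0.00293477]
 [ 0.97197077 -0.01249967 -0.2347692 ]
 [-0.23478755  0.         -0.97204671]]
0 / 4 [-0.159, 0.205, 0.642] [0.005, -0.679, 0.043]
2 / 4 [-0.081, 0.206, 0.656] [0.005, -0.679, 0.043]
3 / 4 [-0.041, 0.207, 0.659] [0.005, -0.679, 0.043]
0 / 3 [0.0, 0.0, 0.533] [0.0, 0.0, 0.0]
1 / 3 [0.0, 0.0, 0.533] [0.0, 0.0, 0.0]
2 / 3 [0.0, 0.0, 0.533] [0.0, 0.0, 0.0]
t 5.3
```

Emit:
{"fn": "apply_moves", "kwargs": {
  "xyz": [
    [-0.16,0.205,0.64],
    [-0.12,0.205,0.65],
    [-0.08,0.205,0.655],
    [-0.04,0.205,0.66],
    [0,0,0],
    [0,0,0.53],
    [0,0,0.53],
    [0,0,0.53],
    [0,0,0]
  ],
  "twist": [
    [0,-0.68,0.043],
    [0,-0.68,0.043],
    [0,-0.68,0.043],
    [0,-0.68,0.043],
    [0,0,0],
    [0,0,0],
    [0,0,0],
    [0,0,0],
    [0,0,0]
  ],
  "gripper": [1,1,1,1,1,1,1,1,1]
}}

```text
time_s: 6.2
position: [0.5208, 0.0464, 0.2375]
ee_rot: [[0.012, 1.0, -0.006], [0.972, -0.013, -0.234], [-0.234, -0.003, -0.972]]
force: [-0.3, 0.5, -0.2]
grip_width: 0.999
grasp_force: 0.0
```

```bash
python3 - <<'E'
from h import *
P,R=bartcp(.237,BY); s=arm.sense(); print(s['position']-P, R.T@(s['position']-P))
plan([(P,R,1)])
im=snap('wrist','w3')
for q in ['bar_grip','bar']:
    for r in spotter.recognise(q,'wrist')[:2]: print(q,r['score'],towld('wrist',r['xyz']))
E
```

```text
[-0.00128869  0.00033638 -0.00108662] [ 0.00056642 -0.00129279  0.00098105]
0 / 1 [-0.011, 0.026, -0.02] [-0.037, -0.012, 0.004]
t 6.2
bar_grip 0.58 [0.52435572 0.0629403  0.07835835]
bar 0.57 [0.52498723 0.05762609 0.08385977]
```

View pics/w3.png

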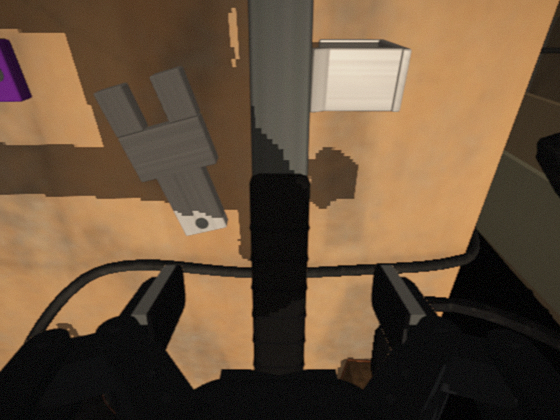

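The handle lies midway between the pads (columns 252–308, pads at 165 and 395). I'll close on it.

Emit:
{"fn": "apply_moves", "kwargs": {
  "xyz": [
    [0,0.02,0],
    [0,0,0],
    [0,0,0],
    [0,0,0],
    [0,0,0],
    [0,0,0],
    [0,0,0],
    [0,0,0]
  ],
  "twist": [
    [0,0,0],
    [0,0,0],
    [0,0,0],
    [0,0,0],
    [0,0,0],
    [0,0,0],
    [0,0,0],
    [0,0,0]
  ],
  "gripper": [0.2,0.1,0,0,0,0,0,0],
  "grip_force": 70
}}

```text
time_s: 7.15
position: [0.5231, 0.0467, 0.2392]
ee_rot: [[0.012, 1.0, -0.001], [0.972, -0.011, -0.235], [-0.235, 0.002, -0.972]]
force: [0.6, 0.1, 2.7]
grip_width: 0.264
grasp_force: 71.5
```

```bash
python3 - <<'E'
from h import *
s=arm.sense(); print({k:s[k] for k in ['time_s','position','force','ft_torque','grip_width','grasp_force']})
# grasp relation: tool pose in bar frame assumed from nominal; go from pitch .237 to -.09
P0,R0=bartcp(.237,BY); e=R0.T@(s['position']-P0); print(e)
T=[]
for p in np.linspace(.237,-.085,11)[1:]:
    P,R=bartcp(p,BY); 
    T.append((P+R@e,R,2))
plan(T,vmax=.05)
print(T[-1][0])
E
```

```text
{'time_s': 7.15, 'position': array([0.52312859, 0.04672038, 0.23924613]), 'force': array([0.57977632, 0.0547156 , 2.7121276 ]), 'ft_torque': array([0.14564254, 0.16335973, 0.2859249 ]), 'grip_width': 0.26403319641708634, 'grasp_force': 71.47554874420166}
[ 0.000469   0.0010446 -0.0007414]
0 / 2 [-0.055, -0.0, 0.065] [0.011, 0.187, 0.004]
1 / 2 [-0.056, -0.0, 0.064] [0.011, 0.187, 0.004]
0 / 2 [-0.055, 0.0, 0.065] [0.0, 0.184, -0.0]
1 / 2 [-0.056, 0.0, 0.064] [0.0, 0.184, -0.0]
0 / 2 [-0.055, -0.0, 0.065] [0.0, 0.184, 0.0]
1 / 2 [-0.056, -0.0, 0.064] [0.0, 0.184, 0.0]
0 / 2 [-0.055, 0.0, 0.065] [-0.0, 0.184, -0.0]
1 / 2 [-0.056, 0.0, 0.064] [-0.0, 0.184, -0.0]
0 / 2 [-0.055, -0.0, 0.065] [-0.0, 0.184, 0.0]
1 / 2 [-0.056, -0.0, 0.064] [-0.0, 0.184, 0.0]
0 / 2 [-0.055, 0.0, 0.065] [-0.0, 0.184, 0.0]
1 / 2 [-0.056, 0.0, 0.064] [-0.0, 0.184, 0.0]
0 / 2 [-0.055, -0.0, 0.065] [0.0, 0.184, -0.0]
1 / 2 [-0.056, -0.0, 0.064] [0.0, 0.184, -0.0]
0 / 2 [-0.055, 0.0, 0.065] [0.0, 0.184, 0.0]
1 / 2 [-0.056, 0.0, 0.064] [0.0, 0.184, 0.0]
0 / 2 [-0.055, 0.0, 0.065] [-0.0, 0.184, -0.0]
1 / 2 [-0.056, 0.0, 0.064] [-0.0, 0.184, -0.0]
0 / 2 [-0.055, 0.0, 0.065] [0.0, 0.184, -0.0]
1 / 2 [-0.056, 0.0, 0.064] [0.0, 0.184, -0.0]
t 7.15
[ 0.52237561 -0.0135148   0.17967622]
```

Emit:
{"fn": "apply_moves", "kwargs": {
  "xyz": [
    [-0.055,0,0.065],
    [-0.055,0,0.065],
    [-0.055,0,0.065],
    [-0.055,0,0.065],
    [-0.055,0,0.065],
    [-0.055,0,0.065],
    [-0.055,0,0.065],
    [-0.055,0,0.065],
    [-0.055,0,0.065],
    [-0.055,0,0.065]
  ],
  "twist": [
    [0,0.184,0],
    [0,0.184,0],
    [0,0.184,0],
    [0,0.184,0],
    [0,0.184,0],
    [0,0.184,0],
    [0,0.184,0],
    [0,0.184,0],
    [0,0.184,0],
    [0,0.184,0]
  ],
  "gripper": [0,0,0,0,0,0,0,0,0,0]
}}

```text
time_s: 8.15
position: [0.5225, 0.0153, 0.2118]
ee_rot: [[0.012, 1.0, 0.0], [0.997, -0.012, -0.073], [-0.073, 0.001, -0.997]]
force: [-6.0, 9.7, 10.2]
grip_width: 0.262
grasp_force: 72.6
```

Emit:
{"fn": "apply_moves", "kwargs": {
  "xyz": [
    [-0.055,0,0.065],
    [-0.055,0,0.065],
    [-0.055,0,0.065],
    [-0.055,0,0.065],
    [-0.055,0,0.065],
    [-0.055,0,0.065],
    [-0.055,0,0.065],
    [-0.055,0,0.065],
    [0,0,0]
  ],
  "twist": [
    [0,0.184,0],
    [0,0.184,0],
    [0,0.184,0],
    [0,0.184,0],
    [0,0.184,0],
    [0,0.184,0],
    [0,0.184,0],
    [0,0.184,0],
    [0,0,0]
  ],
  "gripper": [0,0,0,0,0,0,0,0,0]
}}

```text
time_s: 9.05
position: [0.5229, -0.0065, 0.1869]
ee_rot: [[0.012, 1.0, 0.004], [0.998, -0.012, 0.057], [0.057, 0.003, -0.998]]
force: [-0.3, 15.7, 14.3]
grip_width: 0.262
grasp_force: 73.0
```

```bash
python3 - <<'E'
from h import *
s=arm.sense(); print({k:s[k] for k in ['time_s','position','force','ft_torque']}); R=s['ee_rot']; print('pitch',np.arcsin(-R[2,0]),'yaw',np.arctan2(-R[0,0],R[1,0]))
print(bartcp(-.085,BY)[0])
im=snap('scene','s4'); cv2.imwrite('pics/s4c.png',cv2.resize(cv2.imread('pics/s4.png')[190:340,210:410],None,fx=4,fy=4,interpolation=cv2.INTER_CUBIC))
E
```

```text
{'time_s': 9.05, 'position': array([ 0.52294102, -0.00645982,  0.1869248 ]), 'force': array([-0.33640543, 15.68204069, 14.26425015]), 'ft_torque': array([2.43958144, 0.05149672, 0.59938839])}
pitch -0.0571482631301362 yaw -0.011992612457817048
[ 0.52132603 -0.01390607  0.17889768]
```

View pics/s4c.png

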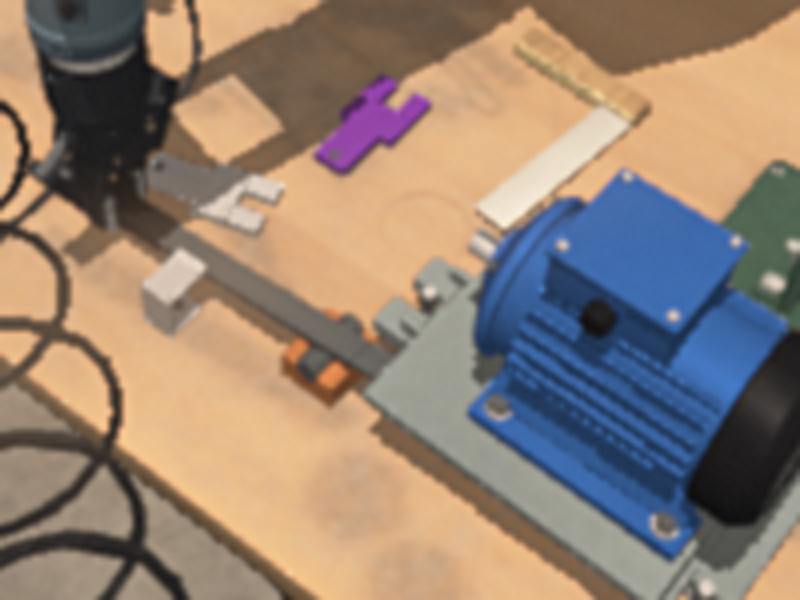

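The scene crop shows the front end lifted. The shank, at about (200,250) in the crop, is now below the lip of the cleat at (175,285). I'll go a little lower while relieving the y-pull.

Emit:
{"fn": "apply_moves", "kwargs": {
  "xyz": [
    [0.03,0,0.06],
    [0.03,0,0.06],
    [0.03,0,0.05],
    [0,0,0]
  ],
  "twist": [
    [0,0.18,0],
    [0,0.18,0],
    [0,0.16,0],
    [0,0,0]
  ],
  "gripper": [0,0,0,0]
}}

```text
time_s: 9.5
position: [0.5246, -0.0088, 0.1797]
ee_rot: [[0.008, 1.0, 0.008], [0.996, -0.009, 0.086], [0.086, 0.008, -0.996]]
force: [-5.4, -31.7, 10.2]
grip_width: 0.266
grasp_force: 73.2
```

```bash
python3 - <<'E'
from h import *
s=arm.sense(); R=s['ee_rot']; pit=np.arcsin(-R[2,0]); print(s['position'],s['force'],'pitch',pit,'yaw',np.arctan2(-R[0,0],R[1,0]))
p=s['position']; g=p+R[:,2]*.155; print('grasp',g, 'tip z',(p+R[:,2]*.173)[2])
# rotate about vertical axis at pivot
piv=np.array([.5242,.215,0]); T=[]
for a in np.linspace(0,-.218,8)[1:] *-1*-1:
    Q=Ro.from_euler('z',-a).as_matrix(); T.append((piv+Q@(p-piv),Q@R,2))
print(T[-1][0]); plan(T)
E
```

```text
[ 0.52455195 -0.00883061  0.1797081 ] [ -5.43733432 -31.6805572   10.17548851] pitch -0.08578960316136104 yaw -0.008489215094900611
grasp [0.52583366 0.00443969 0.02528253] tip z 0.007349235446259261
[ 0.57295313 -0.00345686  0.1797081 ]
0 / 2 [0.002, 0.07, 0.001] [0.015, 0.001, -0.178]
1 / 2 [0.001, 0.07, 0.001] [0.015, 0.001, -0.178]
0 / 2 [0.002, 0.07, 0.001] [0.015, 0.001, -0.178]
1 / 2 [0.001, 0.07, 0.001] [0.015, 0.001, -0.178]
0 / 2 [0.002, 0.07, 0.001] [0.015, 0.001, -0.178]
1 / 2 [0.001, 0.07, 0.001] [0.015, 0.001, -0.178]
0 / 2 [0.002, 0.07, 0.001] [0.015, 0.001, -0.178]
1 / 2 [0.001, 0.07, 0.001] [0.015, 0.001, -0.178]
0 / 2 [0.002, 0.07, 0.001] [0.015, 0.001, -0.178]
1 / 2 [0.001, 0.07, 0.001] [0.015, 0.001, -0.178]
0 / 2 [0.002, 0.07, 0.001] [0.015, 0.001, -0.178]
1 / 2 [0.001, 0.07, 0.001] [0.015, 0.001, -0.178]
0 / 2 [0.002, 0.07, 0.001] [0.015, 0.001, -0.178]
1 / 2 [0.001, 0.07, 0.001] [0.015, 0.001, -0.178]
t 9.5
```

Emit:
{"fn": "apply_moves", "kwargs": {
  "xyz": [
    [-0.06,0,0.02],
    [0,0,0],
    [0,0.07,0],
    [0,0.07,0],
    [0,0.07,0],
    [0,0.07,0],
    [0,0.07,0]
  ],
  "twist": [
    [0,0,0],
    [0,0,0],
    [0.015,0,-0.178],
    [0.015,0,-0.178],
    [0.015,0,-0.178],
    [0.015,0,-0.178],
    [0.015,0,-0.178]
  ],
  "gripper": [0,0,0,0,0,0,0]
}}

```text
time_s: 10.2
position: [0.5411, -0.0091, 0.1781]
ee_rot: [[-0.068, 0.998, -0.001], [0.994, 0.068, 0.091], [0.091, 0.005, -0.996]]
force: [-6.0, -17.4, 10.9]
grip_width: 0.265
grasp_force: 73.0
```

Emit:
{"fn": "apply_moves", "kwargs": {
  "xyz": [
    [-0.03,0.07,0],
    [0,0.07,0],
    [0,0.07,0],
    [0,0.07,0],
    [0,0.07,0],
    [0,0.07,0],
    [0,0.07,0],
    [0,0,0]
  ],
  "twist": [
    [0.015,0,-0.178],
    [0.015,0,-0.178],
    [0.015,0,-0.178],
    [0.015,0,-0.178],
    [0.015,0,-0.178],
    [0.015,0,-0.178],
    [0.015,0,-0.178],
    [0,0,0]
  ],
  "gripper": [0,0,0,0,0,0,0,0]
}}

```text
time_s: 11.0
position: [0.5659, -0.0066, 0.1783]
ee_rot: [[-0.174, 0.985, -0.009], [0.98, 0.174, 0.093], [0.093, 0.007, -0.996]]
force: [-1.7, -6.8, 12.5]
grip_width: 0.264
grasp_force: 72.8
```

```bash
python3 - <<'E'
from h import *
s=arm.sense(); R=s['ee_rot']; p=s['position']; print(p,s['force'],s['ft_torque'],'pitch',np.arcsin(-R[2,0]),'yaw',np.arctan2(-R[0,0],R[1,0]))
g=p+R[:,2]*.155; d=R[:,0]; print('grasp',g,'bar at cleat',g+d*(.0865-g[1])/d[1],'at rod',g+d*(.2-g[1])/d[1],'at edge',g+d*(.252-g[1])/d[1])
im=snap('wrist','w5')
E
```

```text
[ 0.56587611 -0.00655616  0.1782922 ] [-1.68652121 -6.83864238 12.52506224] [-1.14231265  0.48202711  0.25348385] pitch -0.0931797585609402 yaw 0.17569507269972184
grasp [0.5644258  0.00783347 0.0239684 ] bar at cleat [0.55046048 0.0865     0.03143476] at rod [0.53031134 0.2        0.04220722] at edge [0.52108001 0.252      0.04714262]
```

View pics/w5.png

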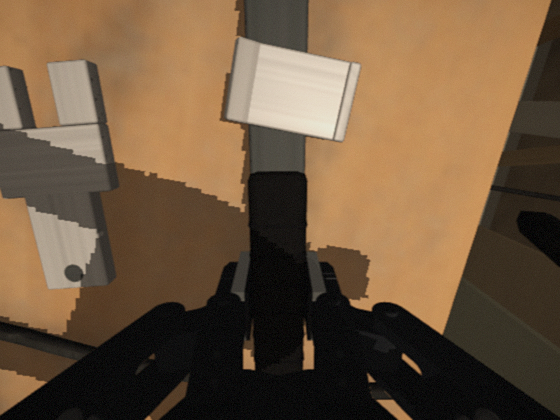

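The bar's shank now runs under the lip, with the cleat at (240–360, 40–140). I'll ease it up.

Emit:
{"fn": "apply_moves", "kwargs": {
  "xyz": [
    [0,0,-0.025],
    [0,0,-0.025],
    [0,0,-0.025],
    [0,0,-0.025],
    [0,0,0]
  ],
  "twist": [
    [0,-0.09,0],
    [0,-0.09,0],
    [0,-0.09,0],
    [0,-0.09,0],
    [0,0,0]
  ],
  "gripper": [0,0,0,0,0]
}}

```text
time_s: 11.55
position: [0.5651, -0.0036, 0.1831]
ee_rot: [[-0.174, 0.985, -0.006], [0.982, 0.174, 0.068], [0.068, 0.006, -0.998]]
force: [-2.6, 9.4, 12.6]
grip_width: 0.259
grasp_force: 72.8
```

Emit:
{"fn": "apply_moves", "kwargs": {
  "xyz": [
    [0.01,0,-0.02],
    [0.01,0,-0.02],
    [0,0,-0.015],
    [0,0,0]
  ],
  "twist": [
    [0,-0.07,0],
    [0,-0.07,0],
    [0,0,0],
    [0,0,0]
  ],
  "gripper": [0,0,0,0]
}}

```text
time_s: 11.95
position: [0.5648, -0.0023, 0.1857]
ee_rot: [[-0.174, 0.985, -0.004], [0.983, 0.174, 0.057], [0.057, 0.006, -0.998]]
force: [-2.5, 11.7, 13.1]
grip_width: 0.264
grasp_force: 72.7
```

Emit:
{"fn": "apply_moves", "kwargs": {
  "xyz": [
    [0.01,0,-0.015],
    [0.01,0,-0.015],
    [0,0,0]
  ],
  "twist": [
    [0,-0.05,0],
    [0,-0.05,0],
    [0,0,0]
  ],
  "gripper": [0,0,0]
}}

```text
time_s: 12.25
position: [0.5645, -0.0012, 0.1872]
ee_rot: [[-0.174, 0.985, -0.003], [0.984, 0.174, 0.049], [0.049, 0.006, -0.999]]
force: [-2.8, 12.6, 13.8]
grip_width: 0.259
grasp_force: 72.7
```

Emit:
{"fn": "apply_moves", "kwargs": {
  "xyz": [
    [0,0,-0.015],
    [0,0,-0.015],
    [0,0,0]
  ],
  "twist": [
    [0,0,0],
    [0,0,0],
    [0,0,0]
  ],
  "gripper": [0,0,0]
}}

```text
time_s: 12.55
position: [0.5645, -0.0014, 0.1885]
ee_rot: [[-0.174, 0.985, -0.003], [0.984, 0.173, 0.049], [0.048, 0.006, -0.999]]
force: [-2.4, 13.0, 12.2]
grip_width: 0.262
grasp_force: 72.6
```

Emit:
{"fn": "apply_moves", "kwargs": {
  "xyz": [
    [0,0,-0.02],
    [0,0,-0.02],
    [0,0,0]
  ],
  "twist": [
    [0,-0.04,0],
    [0,-0.04,0],
    [0,0,0]
  ],
  "gripper": [0,0,0]
}}

```text
time_s: 12.85
position: [0.5641, -0.0007, 0.1893]
ee_rot: [[-0.173, 0.985, -0.002], [0.984, 0.173, 0.043], [0.043, 0.006, -0.999]]
force: [1.5, 16.0, 2.4]
grip_width: 0.262
grasp_force: 71.3
```

```bash
python3 - <<'E'
from h import *
s=arm.sense(); R=s['ee_rot']; p=s['position']; print(p,s['force'],s['ft_torque'],'pitch',np.arcsin(-R[2,0]))
im=snap('scene','s6'); cv2.imwrite('pics/s6c.png',cv2.resize(cv2.imread('pics/s6.png')[205:305,220:345],None,fx=6,fy=6,interpolation=cv2.INTER_CUBIC))
E
```

```text
[ 0.56412658 -0.00068254  0.18927767] [ 1.45247986 16.03105949  2.44549642] [ 2.50092212 -0.28514299 -0.16091798] pitch -0.04310672560178442
```

View pics/s6c.png

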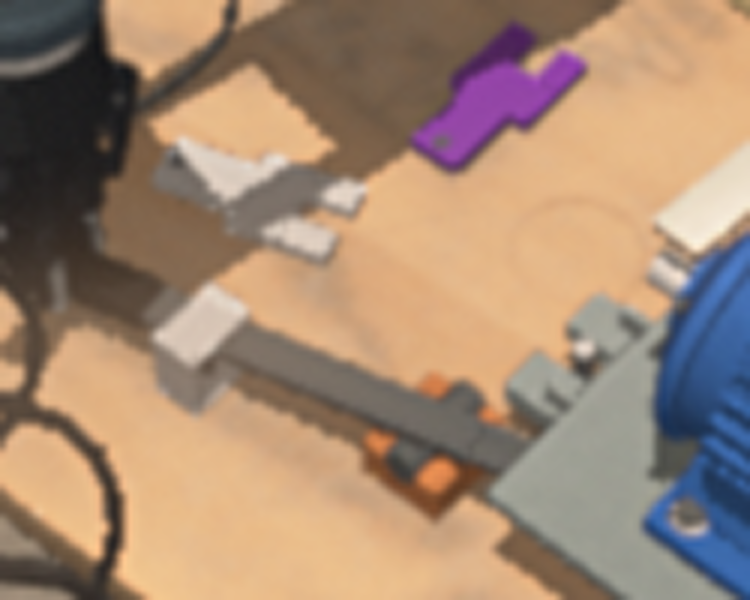

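The crop shows the bar under the lip at (200,330), on the fulcrum and under the base plate. The vertical force has dropped to about 2 N, so the lip is carrying the bar. I'll relieve the sideways pull and let go.

Emit:
{"fn": "apply_moves", "kwargs": {
  "xyz": [
    [0.03,0,0],
    [0,0,0],
    [0,0,0],
    [0,0,0],
    [0,0,0],
    [0,0,0],
    [0,0,0]
  ],
  "twist": [
    [0,0,0],
    [0,0,0],
    [0,0,0],
    [0,0,0],
    [0,0,0],
    [0,0,0],
    [0,0,0]
  ],
  "gripper": [0,0,0.4,0.6,0.6,0.6,0.6]
}}

```text
time_s: 13.6
position: [0.564, -0.0021, 0.1895]
ee_rot: [[-0.174, 0.985, -0.002], [0.984, 0.174, 0.037], [0.037, 0.004, -0.999]]
force: [0.0, 0.5, 0.5]
grip_width: 0.596
grasp_force: 0.0
```

```bash
python3 - <<'E'
from h import *
s=arm.sense(); print(s['position'],s['force'],s['grip_width'])
E
```

```text
[ 0.56398794 -0.00209801  0.1895305 ] [0.01867185 0.53246604 0.53296896] 0.5959920654374895
```

The bar stays put by itself: the force reads about 0 N with the fingers open. I'll retract upward and re-measure the plate.

Emit:
{"fn": "apply_moves", "kwargs": {
  "xyz": [
    [0,0,-0.3],
    [0,0,-0.8],
    [0,0,-0.9],
    [-0.2,-0.8,-0.5],
    [-0.2,-0.8,0],
    [-0.2,-0.5,0],
    [0,0,0],
    [0,0,0]
  ],
  "twist": [
    [0,0,0],
    [0,0,0],
    [0,0,0],
    [0,0,0.5],
    [0,0,0.5],
    [0,0,0.5],
    [0,0,0],
    [0,0,0]
  ],
  "gripper": [0.6,0.6,0.6,0.6,0.6,0.6,0.6,0.6]
}}

```text
time_s: 14.4
position: [0.4644, -0.0509, 0.3144]
ee_rot: [[-0.044, 0.999, 0.0], [0.998, 0.044, 0.037], [0.037, 0.002, -0.999]]
force: [-0.1, 0.1, 0.3]
grip_width: 0.599
grasp_force: 0.0
```

```bash
python3 - <<'E'
from h import *
np.set_printoptions(precision=4,suppress=True)
s=arm.sense(); print(s['position'],s['ee_rot'])
im=snap('wrist','w7')
for q in ['shim','shim_tab','cleat','front_foot','bar_grip']:
    for r in spotter.recognise(q,'wrist')[:3]:
        w=towld('wrist',r['xyz']); print(q,round(r['score'],2),w,np.round(pix('wrist',w)))
# model fit: projected outline vs image edges; search over x,y,yaw
g=cv2.GaussianBlur(cv2.cvtColor(im,cv2.COLOR_RGB2GRAY),(0,0),1.5).astype(float)
out=np.array([[-25,26],[-8,26],[-8,0],[8,0],[8,26],[25,26],[25,-30],[15,-30],[15,-76],[-15,-76],[-15,-30],[-25,-30]])/1000.
def samp(poly):
    P=[];N=[]
    for a,b in zip(poly,np.roll(poly,-1,0)):
        L=np.linalg.norm(b-a); n=max(2,int(L/.002)); t=(np.arange(n)+.5)/n; P.append(a+(b-a)*t[:,None]); d=(b-a)/L; N.append(np.tile([d[1],-d[0]],(n,1)))
    return np.vstack(P),np.vstack(N)
S,N=samp(out); c,Rc,e=camRt('wrist')
def proj(W):
    p=(W-e)@Rc; return np.c_[c['cx']-c['fx']*p[:,0]/p[:,2], c['cy']+c['fy']*p[:,1]/p[:,2]]
def val(xy):
    return cv2.remap(g.astype(np.float32),xy[:,0].astype(np.float32)[:,None],xy[:,1].astype(np.float32)[:,None],cv2.INTER_LINEAR)[:,0]
def score(x,y,a,full=False):
    Q=np.array([[np.cos(a),-np.sin(a)],[np.sin(a),np.cos(a)]])
    f=lambda o: val(proj(np.c_[(S+N*o)@Q.T+[x,y],np.full(len(S),.01)]))
    d=np.abs(f(.002)-f(-.002)); return np.minimum(d,40).mean()
best=max(((score(x,y,a),x,y,a) for x in np.arange(.440,.466,.002) for y in np.arange(.046,.070,.002) for a in np.arange(.14,.34,.02)))
print(best)
from scipy.optimize import minimize
m=minimize(lambda v:-score(v[0]/100,v[1]/100,v[2]),[best[1]*100,best[2]*100,best[3]],method='Nelder-Mead',options=dict(initial_simplex=np.array([[best[1]*100,best[2]*100,best[3]]]*4)+np.array([[0,0,0],[.2,0,0],[0,.2,0],[0,0,.02]])))
print(m.x,m.fun)
E
```

```text
[ 0.4644 -0.0509  0.3144] [[-0.0439  0.999   0.    ]
 [ 0.9984  0.0439  0.0366]
 [ 0.0366  0.0016 -0.9993]]
shim 0.82 [ 0.1881 -0.265   0.0091] [  8. 387.]
shim 0.65 [0.4621 0.0419 0.011 ] [279.  95.]
shim 0.65 [0.3349 0.0793 0.0115] [116.  36.]
shim_tab 0.92 [0.4566 0.0405 0.0113] [273.  97.]
shim_tab 0.77 [0.3295 0.0883 0.018 ] [104.  21.]
shim_tab 0.68 [ 0.187  -0.2676  0.0068] [  9. 387.]
cleat 0.64 [0.5536 0.0849 0.04  ] [416.  35.]
front_foot 0.36 [0.4581 0.044  0.0107] [275.  93.]
bar_grip 0.79 [0.5582 0.0248 0.0339] [407. 125.]
(np.float32(37.177807), np.float64(0.45), np.float64(0.06000000000000001), np.float64(0.25999999999999995))
[45.077   5.924   0.2527] -38.614803314208984
```

The outline fit matches the plate very well, at origin (0.451, 0.059) and yaw 0.253. Now I'll plan the grasp on its tab.

```bash
cat >> h.py <<'E'
def shimtcp(x,y,a,z=.021,gy=-.0615,pitch=-.25):
    R=barR(pitch,a); u=np.array([-np.sin(a),np.cos(a),0])
    return np.array([x,y,z])+u*gy-R[:,2]*.155,R
E
python3 - <<'E'
from h import *
P,R=shimtcp(.4508,.0592,.2527)
plan([(P-R[:,2]*.06,R,4),(P,R,3)]); print(P)
E
```

```text
0 / 4 [-0.026, 0.073, 0.418] [0.083, 0.606, -0.589]
2 / 4 [-0.078, 0.074, 0.411] [0.083, 0.606, -0.589]
3 / 4 [-0.103, 0.072, 0.406] [0.083, 0.606, -0.589]
0 / 3 [0.0, -0.0, 0.4] [0.0, 0.0, 0.0]
1 / 3 [0.0, -0.0, 0.4] [0.0, 0.0, 0.0]
2 / 3 [0.0, -0.0, 0.4] [0.0, 0.0, 0.0]
t 14.7
[ 0.47576381 -0.03747654  0.17118143]
```

Emit:
{"fn": "apply_moves", "kwargs": {
  "xyz": [
    [-0.026,0.073,0.418],
    [-0.05,0.073,0.415],
    [-0.078,0.073,0.411],
    [-0.103,0.073,0.406],
    [0,0,0],
    [0,0,0.4],
    [0,0,0.4],
    [0,0,0.3],
    [0,0,0]
  ],
  "twist": [
    [0.083,0.606,-0.589],
    [0.083,0.606,-0.589],
    [0.083,0.606,-0.589],
    [0.083,0.606,-0.589],
    [0,0,0],
    [0,0,0],
    [0,0,0],
    [0,0,0],
    [0,0,0]
  ],
  "gripper": [0.6,0.6,0.6,0.6,0.6,0.6,0.6,0.6,0.6]
}}

```text
time_s: 15.6
position: [0.4748, -0.038, 0.1752]
ee_rot: [[-0.241, 0.968, -0.064], [0.938, 0.249, 0.239], [0.248, -0.003, -0.969]]
force: [-0.1, 0.1, 0.1]
grip_width: 0.6
grasp_force: 0.0
```

```bash
python3 - <<'E'
from h import *
P,R=shimtcp(.4508,.0592,.2527); s=arm.sense(); print(s['force'],R.T@(s['position']-P)); plan([(P,R,1)])
E
```

```text
[-0.11068469  0.0999848   0.13957941] [ 0.00071928 -0.00109534 -0.0039481 ]
0 / 1 [-0.014, 0.022, 0.079] [-0.028, -0.006, -0.019]
t 15.6
```

Down the last 4 mm, then close gently.

Emit:
{"fn": "apply_moves", "kwargs": {
  "xyz": [
    [-0.014,0.02,0.08],
    [0,0,0],
    [0,0,0],
    [0,0,0],
    [0,0,0],
    [0,0,0],
    [0,0,0]
  ],
  "twist": [
    [0,0,0],
    [0,0,0],
    [0,0,0],
    [0,0,0],
    [0,0,0],
    [0,0,0],
    [0,0,0]
  ],
  "gripper": [0.6,0.6,0.3,0.2,0.1,0,0],
  "grip_force": 30
}}

```text
time_s: 16.3
position: [0.4769, -0.0386, 0.173]
ee_rot: [[-0.242, 0.968, -0.06], [0.939, 0.249, 0.239], [0.246, 0.001, -0.969]]
force: [-1.0, -0.1, 5.7]
grip_width: 0.338
grasp_force: 29.8
```

```bash
python3 - <<'E'
from h import *
s=arm.sense(); P,R=shimtcp(.4508,.0592,.2527); e=s['position']-P; print(s['grip_width'],s['grasp_force'],s['force'],e)
A,RA=shimtcp(.457,.130,-.0125,z=.023); B,_=shimtcp(.4572,.195,-.0125,z=.023)
plan([(A,RA,6),(B,RA,4)])
print(A,B)
E
```

```text
0.33762369626468186 29.829567968845367 [-1.01267112 -0.14758627  5.70110938] [ 0.00112903 -0.0011249   0.00177468]
0 / 6 [0.232, -0.011, 0.058] [-0.122, 0.002, 0.49]
3 / 6 [0.229, -0.043, 0.058] [-0.122, 0.002, 0.49]
5 / 6 [0.224, -0.063, 0.056] [-0.122, 0.002, 0.49]
0 / 4 [0.315, -0.003, 0.08] [0.0, 0.0, 0.0]
2 / 4 [0.315, -0.003, 0.08] [0.0, 0.0, 0.0]
3 / 4 [0.315, -0.003, 0.08] [0.0, 0.0, 0.0]
t 16.3
[0.45575194 0.03016019 0.17318143] [0.45595194 0.09516019 0.17318143]
```

Emit:
{"fn": "apply_moves", "kwargs": {
  "xyz": [
    [0,0,-0.04],
    [0.232,-0.011,0.058],
    [0.231,-0.022,0.058],
    [0.23,-0.033,0.058],
    [0.229,-0.043,0.058],
    [0.227,-0.053,0.057],
    [0.224,-0.063,0.056],
    [0,0,0],
    [0,0,0]
  ],
  "twist": [
    [0,0,0],
    [-0.122,0,0.49],
    [-0.122,0,0.49],
    [-0.122,0,0.49],
    [-0.122,0,0.49],
    [-0.122,0,0.49],
    [-0.122,0,0.49],
    [0,0,0],
    [0,0,0]
  ],
  "gripper": [0,0,0,0,0,0,0,0,0]
}}

```text
time_s: 17.2
position: [0.4553, 0.0298, 0.1743]
ee_rot: [[0.011, 1.0, 0.002], [0.969, -0.011, 0.247], [0.247, -0.001, -0.969]]
force: [0.2, 0.5, -1.3]
grip_width: 0.339
grasp_force: 29.7
```

```bash
cat > fit.py <<'E'
from h import *
from scipy.optimize import minimize
out=np.array([[-25,26],[-8,26],[-8,0],[8,0],[8,26],[25,26],[25,-30],[15,-30],[15,-76],[-15,-76],[-15,-30],[-25,-30]])/1000.
def fit(cam,x0,y0,a0,z=.011,ymin=-.034):
    im=eyes.camera(cam); g=cv2.GaussianBlur(cv2.cvtColor(im,cv2.COLOR_RGB2GRAY),(0,0),1.2).astype(np.float32); c,Rc,e=camRt(cam)
    S=[];N=[]
    for a,b in zip(out,np.roll(out,-1,0)):
        L=np.linalg.norm(b-a); n=max(2,int(L/.002)); t=(np.arange(n)+.5)/n; S.append(a+(b-a)*t[:,None]); d=(b-a)/L; N.append(np.tile([d[1],-d[0]],(n,1)))
    S=np.vstack(S);N=np.vstack(N); k=S[:,1]>ymin; S=S[k];N=N[k]
    def val(W):
        p=(W-e)@Rc; u=np.c_[c['cx']-c['fx']*p[:,0]/p[:,2], c['cy']+c['fy']*p[:,1]/p[:,2]].astype(np.float32)
        return cv2.remap(g,u[:,:1],u[:,1:],cv2.INTER_LINEAR)[:,0]
    def sc(v):
        x,y,a=v[0]/100,v[1]/100,v[2]; Q=np.array([[np.cos(a),-np.sin(a)],[np.sin(a),np.cos(a)]])
        f=lambda o: val(np.c_[(S+N*o)@Q.T+[x,y],np.full(len(S),z)])
        return -np.minimum(np.abs(f(.002)-f(-.002)),40).mean()
    G=min(([x*100,y*100,a] for x in x0+np.arange(-.008,.009,.002) for y in y0+np.arange(-.008,.009,.002) for a in a0+np.arange(-.08,.09,.02)),key=sc)
    m=minimize(sc,G,method='Nelder-Mead',options=dict(initial_simplex=np.array([G]*4)+np.array([[0,0,0],[.15,0,0],[0,.15,0],[0,0,.015]])))
    return m.x[0]/100,m.x[1]/100,m.x[2],m.fun
E
python3 - <<'E'
from fit import *
s=arm.sense(); print(s['position'],s['force'],s['grip_width'])
for c in ['wrist','scene']: print(c,fit(c,.457,.130,-.0125))
B,RA=shimtcp(.4572,.195,-.0125,z=.024); plan([(B,RA,4)])
E
```

```text
[0.45533489 0.02981546 0.17426623] [ 0.20125181  0.52244794 -1.34855885] 0.33921887774316234
wrist (np.float64(0.4560112346017647), np.float64(0.12996900742214268), np.float64(0.003402831798944476), np.float64(-37.70473861694336))
scene (np.float64(0.45648568301848824), np.float64(0.1275156682460044), np.float64(-0.007587652585696708), np.float64(-12.094900131225586))
0 / 4 [0.318, -0.002, 0.082] [-0.003, 0.002, 0.0]
2 / 4 [0.318, -0.003, 0.082] [-0.003, 0.002, 0.0]
3 / 4 [0.318, -0.003, 0.082] [-0.003, 0.002, 0.0]
t 17.3
```

Emit:
{"fn": "apply_moves", "kwargs": {
  "xyz": [
    [0.2,0.005,0.051],
    [0.3,0.005,0.077],
    [0.3,0.005,0.077],
    [0.3,0.005,0.077],
    [0.15,0,0.038],
    [0,0,0]
  ],
  "twist": [
    [0,0,0.05],
    [0,0,0.05],
    [0,0,0],
    [0,0,0],
    [0,0,0],
    [0,0,0]
  ],
  "gripper": [0,0,0,0,0,0]
}}

```text
time_s: 17.9
position: [0.4574, 0.0952, 0.1741]
ee_rot: [[0.02, 1.0, 0.001], [0.969, -0.019, 0.247], [0.247, -0.004, -0.969]]
force: [-0.2, -0.5, -0.5]
grip_width: 0.335
grasp_force: 29.7
```

```bash
python3 - <<'E'
from fit import *
s=arm.sense(); print(s['position'],s['force'],s['grip_width'])
im=snap('wrist','w8'); print(im.shape)
# stud top: bright blob near prediction
for z in (.046,): print('stud pred px',pix('wrist',[.4575,.2321,z]),'origin px',pix('wrist',[.4568,.195,.011]))
g=cv2.cvtColor(im,cv2.COLOR_RGB2GRAY); u,v=map(int,pix('wrist',[.4575,.2321,.046])); r=22
for row in g[max(0,v-r):v+r:3,u-r:u+r:3]: print(' '.join('%3d'%k for k in row))
E
```

```text
[0.45738958 0.09523906 0.17408489] [-0.175101   -0.48055412 -0.51487121] 0.3349003258350888
(420, 560, 3)
stud pred px (np.float64(272.5242497704559), np.float64(34.84543541776122)) origin px (np.float64(274.1962851165472), np.float64(149.7648720172721))
114 111 110 113 115 112 118 112 111 111 114 109 112 110 114
115 111 113 112 114 110 111 112 113 114 112 113 114 113 113
114 114 113 111 128 154 158 154 127 114 113 110 113 114 116
113 113 113 142 156 155 158 161 163 141 114 111 113 115 113
112 117 132 159 160 159 162 161 163 164 115 116 118 121 114
100  91 146 157 162 165 164 163 160 169 133 103 103 109 110
 62  57 158 162 158 165 170 169 172 169 163  66  70  68  68
 32  34 153 164 161 166 168 174 176 176 157  47 104 111 106
 29  26 129 165 167 173 172 180 181 185 119  59 109 113 116
 33  28  64 160 168 176 181 183 188 175  58  57 108 112 116
 32  28  46  58 164 178 183 196 180  46  33  59 108 116 115
 50  55  36  36  47  51  87  51  51  30  48  59 114 115 114
 55  51  29  30  40  18  31  37  40  37  35  62 112 119 113
 52  47  35  24  35  20  22  26  46  34  20  61 113 119 117
 53  50  39  22  26  25  29  19  42  29  30  61 118 119 120
```

```bash
python3 - <<'E'
from fit import *
print('stud',ray('wrist',268,30.8,.046), fit('wrist',.458,.195,-.02))
g=cv2.cvtColor(cv2.imread('pics/w8.png'),cv2.COLOR_BGR2GRAY)
for y in (.200,.205,.210):
    u,v=pix('wrist',[.457,y,.011]); row=cv2.GaussianBlur(g,(0,0),1)[int(v)].astype(int); d=np.diff(row); 
    i=[k for k in range(int(u)-90,int(u)+90) if abs(d[k])>9]; print(y,int(v),[(k,d[k],round(ray('wrist',k+.5,v,.011)[0],4)) for k in i])
E
```

```text
stud [0.45592243 0.23352389 0.046     ] (np.float64(0.4585823067641284), np.float64(0.1937363411856439), np.float64(-0.014629678871351491), np.float64(-34.894283294677734))
0.2 138 [(219, np.int64(-10), np.float64(0.4314)), (220, np.int64(-21), np.float64(0.4319)), (221, np.int64(-18), np.float64(0.4323)), (223, np.int64(28), np.float64(0.4333)), (224, np.int64(31), np.float64(0.4337)), (225, np.int64(19), np.float64(0.4342)), (256, np.int64(-18), np.float64(0.4488)), (257, np.int64(-32), np.float64(0.4492)), (258, np.int64(-32), np.float64(0.4497)), (259, np.int64(-15), np.float64(0.4502)), (261, np.int64(10), np.float64(0.4511)), (288, np.int64(-19), np.float64(0.4638)), (289, np.int64(-22), np.float64(0.4643)), (290, np.int64(-14), np.float64(0.4647)), (292, np.int64(14), np.float64(0.4657)), (293, np.int64(34), np.float64(0.4661)), (294, np.int64(44), np.float64(0.4666)), (295, np.int64(35), np.float64(0.4671)), (296, np.int64(18), np.float64(0.4675)), (327, np.int64(-22), np.float64(0.4821)), (328, np.int64(-30), np.float64(0.4825)), (329, np.int64(-20), np.float64(0.483)), (343
[... 1600 characters left out ...]
p.int64(-22), np.float64(0.449)), (257, np.int64(-34), np.float64(0.4495)), (258, np.int64(-31), np.float64(0.4499)), (259, np.int64(-12), np.float64(0.4504)), (269, np.int64(-10), np.float64(0.4551)), (292, np.int64(21), np.float64(0.4658)), (293, np.int64(36), np.float64(0.4663)), (294, np.int64(40), np.float64(0.4668)), (295, np.int64(28), np.float64(0.4672)), (296, np.int64(13), np.float64(0.4677)), (327, np.int64(-21), np.float64(0.4822)), (328, np.int64(-27), np.float64(0.4826)), (329, np.int64(-17), np.float64(0.4831)), (342, np.int64(-10), np.float64(0.4892)), (343, np.int64(-19), np.float64(0.4896)), (344, np.int64(-21), np.float64(0.4901)), (345, np.int64(-13), np.float64(0.4906))]
```

Emit:
{"fn": "apply_moves", "kwargs": {
  "xyz": [
    [0,-0.045,0],
    [0,0,0],
    [0.09,0,0.023],
    [0.09,0,0.023],
    [0.09,0,0.023],
    [0.09,0,0.023],
    [0,0,0]
  ],
  "twist": [
    [0,0,0],
    [0,0,0],
    [0,0,0],
    [0,0,0],
    [0,0,0],
    [0,0,0],
    [0,0,0]
  ],
  "gripper": [0,0,0,0,0,0,0]
}}

```text
time_s: 18.7
position: [0.4555, 0.1137, 0.1741]
ee_rot: [[0.02, 1.0, 0.001], [0.969, -0.02, 0.247], [0.247, -0.004, -0.969]]
force: [0.9, -1.5, -1.3]
grip_width: 0.346
grasp_force: 29.7
```

Emit:
{"fn": "apply_moves", "kwargs": {
  "xyz": [
    [0.03,0,0.0075],
    [0.03,0,0.0075],
    [0.03,0,0.0075],
    [0,0,0]
  ],
  "twist": [
    [0,0,0],
    [0,0,0],
    [0,0,0],
    [0,0,0]
  ],
  "gripper": [0,0,0,0]
}}

```text
time_s: 19.1
position: [0.4557, 0.1178, 0.1742]
ee_rot: [[0.021, 1.0, 0.002], [0.969, -0.021, 0.247], [0.247, -0.004, -0.969]]
force: [-0.8, 0.4, -1.3]
grip_width: 0.338
grasp_force: 29.7
```

Emit:
{"fn": "apply_moves", "kwargs": {
  "xyz": [
    [0.025,0,0.0062],
    [0.025,0,0.0062],
    [0.025,0,0.0062],
    [0,0,0]
  ],
  "twist": [
    [0,0,0],
    [0,0,0],
    [0,0,0],
    [0,0,0]
  ],
  "gripper": [0,0,0,0]
}}

```text
time_s: 19.5
position: [0.4558, 0.1217, 0.1742]
ee_rot: [[0.021, 1.0, 0.002], [0.969, -0.021, 0.247], [0.247, -0.004, -0.969]]
force: [0.8, 0.1, -1.3]
grip_width: 0.336
grasp_force: 29.7
```

Emit:
{"fn": "apply_moves", "kwargs": {
  "xyz": [
    [0.02,0,0.005],
    [0.02,0,0.005],
    [0.02,0,0.005],
    [0,0,0]
  ],
  "twist": [
    [0,0,0],
    [0,0,0],
    [0,0,0],
    [0,0,0]
  ],
  "gripper": [0,0,0,0]
}}

```text
time_s: 19.9
position: [0.4559, 0.1247, 0.1742]
ee_rot: [[0.021, 1.0, 0.002], [0.969, -0.021, 0.247], [0.247, -0.004, -0.969]]
force: [0.3, -1.0, -0.8]
grip_width: 0.334
grasp_force: 29.7
```

Origin is now at about 0.223, with no contact yet. Going on in steps of about 0.5 mm.

Emit:
{"fn": "apply_moves", "kwargs": {
  "xyz": [
    [0.015,0,0.0037],
    [0.015,0,0.0037],
    [0.015,0,0.0037],
    [0,0,0]
  ],
  "twist": [
    [0,0,0],
    [0,0,0],
    [0,0,0],
    [0,0,0]
  ],
  "gripper": [0,0,0,0]
}}

```text
time_s: 20.3
position: [0.4559, 0.127, 0.1742]
ee_rot: [[0.021, 1.0, 0.002], [0.969, -0.021, 0.247], [0.247, -0.004, -0.969]]
force: [-0.4, 0.2, -0.9]
grip_width: 0.335
grasp_force: 29.7
```

Emit:
{"fn": "apply_moves", "kwargs": {
  "xyz": [
    [0.01,0,0.0025],
    [0.01,0,0.0025],
    [0.01,0,0.0025],
    [0,0,0]
  ],
  "twist": [
    [0,0,0],
    [0,0,0],
    [0,0,0],
    [0,0,0]
  ],
  "gripper": [0,0,0,0]
}}

```text
time_s: 20.7
position: [0.456, 0.1284, 0.1742]
ee_rot: [[0.021, 1.0, 0.002], [0.969, -0.021, 0.247], [0.247, -0.004, -0.969]]
force: [0.0, -1.4, -0.8]
grip_width: 0.336
grasp_force: 29.8
```

Emit:
{"fn": "apply_moves", "kwargs": {
  "xyz": [
    [0.01,0,0.0025],
    [0.01,0,0.0025],
    [0,0,0]
  ],
  "twist": [
    [0,0,0],
    [0,0,0],
    [0,0,0]
  ],
  "gripper": [0,0,0]
}}

```text
time_s: 21.0
position: [0.4561, 0.1289, 0.1742]
ee_rot: [[0.021, 1.0, 0.002], [0.969, -0.021, 0.245], [0.245, -0.003, -0.969]]
force: [-0.6, -6.8, -0.7]
grip_width: 0.34
grasp_force: 30.0
```

Emit:
{"fn": "apply_moves", "kwargs": {
  "xyz": [
    [0.01,0,0.0025],
    [0.01,0,0.0025],
    [0,0,0]
  ],
  "twist": [
    [0,0,0],
    [0,0,0],
    [0,0,0]
  ],
  "gripper": [0,0,0]
}}

```text
time_s: 21.3
position: [0.4562, 0.1293, 0.1741]
ee_rot: [[0.02, 1.0, 0.002], [0.97, -0.02, 0.244], [0.244, -0.003, -0.97]]
force: [-1.5, -11.9, 0.1]
grip_width: 0.337
grasp_force: 30.1
```

Contact is felt: the wrist reads 12 N in y, where the stud is expected. I'll hold briefly, release and withdraw along the tool axis.

Emit:
{"fn": "apply_moves", "kwargs": {
  "xyz": [
    [0,0,0],
    [-0.01,0,0],
    [0,0,0],
    [0,0,0],
    [0,0,0],
    [0,0,-0.1],
    [0,0,-0.3],
    [0,0,-0.5],
    [0,0,0]
  ],
  "twist": [
    [0,0,0],
    [0,0,0],
    [0,0,0],
    [0,0,0],
    [0,0,0],
    [0,0,0],
    [0,0,0],
    [0,0,0],
    [0,0,0]
  ],
  "gripper": [0,0,0.45,0.45,0.45,0.45,0.45,0.45,0.45]
}}

```text
time_s: 22.2
position: [0.4575, 0.1186, 0.2206]
ee_rot: [[0.02, 1.0, 0.007], [0.969, -0.021, 0.247], [0.247, 0.002, -0.969]]
force: [-0.2, 0.5, 0.9]
grip_width: 0.451
grasp_force: 0.0
```

```bash
python3 - <<'E'
from fit import *
s=arm.sense(); print(s['position'],s['force'],s['grip_width'],s['joints'])
f=fit('wrist',.456,.2275,-.015,z=.010,ymin=-.08); print('plate',f)
for q in ['bar_grip','cleat','shim']:
    for r in spotter.recognise(q,'wrist')[:2]: w=towld('wrist',r['xyz']); print(q,round(r['score'],2),w)
E
```

```text
[0.45749442 0.11863284 0.22059646] [-0.19177606  0.52206903  0.89310135] 0.45144957609916503 [-0.07743933  0.21096647  2.01222573  0.30711168  0.95358034 -0.23938856]
plate (np.float64(0.4549243778612098), np.float64(0.23092452696340313), np.float64(0.0032159965346307004), np.float64(-26.533498764038086))
bar_grip 0.63 [0.52599619 0.19686177 0.04081525]
cleat 0.47 [0.53998397 0.0968706  0.03747288]
shim 0.79 [0.3056624  0.09748631 0.00734353]
shim 0.74 [0.45379548 0.26369734 0.05531211]
```

```bash
python3 - <<'E'
from h import *
R=barR(-.045,.1745); P=np.array([.564,-.0021,.1895])
s=arm.sense(); p0=s['position']+[0,-.02,.04]
plan([(p0,s['ee_rot'],1),(P-R[:,2]*.06,R,5),(P,R,3)])
E
```

```text
0 / 1 [-0.19, 0.005, -0.874] [0.0, 0.0, 0.0]
0 / 5 [-0.401, 0.444, -0.072] [0.056, -0.469, -0.445]
2 / 5 [-0.439, 0.411, -0.042] [0.056, -0.469, -0.445]
4 / 5 [-0.471, 0.376, -0.009] [0.056, -0.469, -0.445]
0 / 3 [-0.0, 0.0, 0.4] [0.0, 0.0, 0.0]
1 / 3 [-0.0, 0.0, 0.4] [0.0, 0.0, 0.0]
2 / 3 [-0.0, 0.0, 0.4] [0.0, 0.0, 0.0]
t 22.4
```

Emit:
{"fn": "apply_moves", "kwargs": {
  "xyz": [
    [-0.19,0.005,-0.87],
    [-0.4,0.445,-0.072],
    [-0.42,0.43,-0.06],
    [-0.44,0.41,-0.042],
    [-0.455,0.395,-0.025],
    [-0.47,0.376,-0.01],
    [0,0,0],
    [0,0,0]
  ],
  "twist": [
    [0,0,0],
    [0.056,-0.469,-0.445],
    [0.056,-0.469,-0.445],
    [0.056,-0.469,-0.445],
    [0.056,-0.469,-0.445],
    [0.056,-0.469,-0.445],
    [0,0,0],
    [0,0,0]
  ],
  "gripper": [0.6,0.65,0.65,0.65,0.65,0.65,0.65,0.65]
}}

```text
time_s: 23.2
position: [0.5646, -0.0047, 0.2486]
ee_rot: [[-0.172, 0.985, -0.01], [0.984, 0.173, 0.045], [0.046, -0.002, -0.999]]
force: [-0.1, -0.2, 0.2]
grip_width: 0.649
grasp_force: 0.0
```

```bash
python3 - <<'E'
from h import *
R=barR(-.045,.1745); P=np.array([.564,-.0021,.1895])
plan([(P,R,3)]); s=arm.sense(); print(s['position'])
im=snap('wrist','w9')
# dark handle column extent, using row of predicted handle front part
for y in (.045,.03):
    u,v=pix('wrist',[.5644-(y-.006)*.176,y,.04]); row=cv2.GaussianBlur(cv2.cvtColor(im,cv2.COLOR_RGB2GRAY),(0,0),1.2)[int(v)].astype(int)
    print(y,round(u),round(v),row[int(u)-60:int(u)+60:4])
E
```

```text
0 / 3 [-0.0, -0.0, 0.395] [-0.006, -0.005, -0.005]
1 / 3 [-0.0, -0.0, 0.395] [-0.006, -0.005, -0.005]
2 / 3 [-0.0, -0.001, 0.395] [-0.006, -0.005, -0.005]
t 23.2
[ 0.56458064 -0.00471591  0.24864032]
0.045 283 172 [ 78  79  77  77  77  77  77  77  76  72  21  21  22  23  23  23  23  23
  24  21 127 150 153 162 166 166 165 161 161 161]
0.03 283 198 [ 80  80  80  79  77  76  75  76  75  72  19  11  11  11  13  21  22  23
  22  23 136 157 161 161 162 161 160 159 159 162]
```

Emit:
{"fn": "apply_moves", "kwargs": {
  "xyz": [
    [0,0,0.39],
    [0,0,0.39],
    [0,0,0.39],
    [0,0,0],
    [0,0,0],
    [0,0,0],
    [0,0,0],
    [0,0,0]
  ],
  "twist": [
    [0,0,0],
    [0,0,0],
    [0,0,0],
    [0,0,0],
    [0,0,0],
    [0,0,0],
    [0,0,0],
    [0,0,0]
  ],
  "gripper": [0.65,0.65,0.65,0.65,0.3,0.1,0,0],
  "grip_force": 70
}}

```text
time_s: 24.05
position: [0.565, -0.0021, 0.1929]
ee_rot: [[-0.173, 0.985, -0.005], [0.984, 0.174, 0.044], [0.044, 0.002, -0.999]]
force: [-2.0, 1.0, 6.2]
grip_width: 0.258
grasp_force: 70.6
```

Emit:
{"fn": "apply_moves", "kwargs": {
  "xyz": [
    [-0.01,0,0.05],
    [-0.01,0,0.05],
    [-0.01,0,0.05],
    [-0.01,0,0.05],
    [-0.01,0,0.05],
    [0,0,0]
  ],
  "twist": [
    [0,0.1,0],
    [0,0.1,0],
    [0,0.1,0],
    [0,0.1,0],
    [0,0.1,0],
    [0,0,0]
  ],
  "gripper": [0,0,0,0,0,0]
}}

```text
time_s: 24.65
position: [0.5672, -0.0069, 0.1825]
ee_rot: [[-0.175, 0.985, -0.008], [0.981, 0.175, 0.081], [0.081, 0.006, -0.997]]
force: [-4.3, -12.8, 18.2]
grip_width: 0.256
grasp_force: 72.6
```

Emit:
{"fn": "apply_moves", "kwargs": {
  "xyz": [
    [-0.015,0,0.04],
    [-0.015,0,0.02],
    [0,0,0]
  ],
  "twist": [
    [0,0.12,0],
    [0,0.05,0],
    [0,0,0]
  ],
  "gripper": [0,0,0]
}}

```text
time_s: 24.95
position: [0.5679, -0.0088, 0.1805]
ee_rot: [[-0.175, 0.985, -0.01], [0.98, 0.175, 0.094], [0.094, 0.007, -0.996]]
force: [-6.4, -16.7, 24.7]
grip_width: 0.262
grasp_force: 73.4
```

```bash
python3 - <<'E'
from h import *
s=arm.sense(); R=s['ee_rot']; p=s['position']; print(p,s['force'],'pitch',np.arcsin(-R[2,0]),'tipz',(p+R[:,2]*.173)[2])
piv=np.array([.529,.215,0]); T=[]
Q=Ro.from_euler('z',-.205).as_matrix(); T.append((piv+Q@(p-piv),Q@R,14))
print(T[-1][0]); plan(T)
E
```

```text
[ 0.56787528 -0.00884896  0.18048549] [ -6.36314152 -16.71562475  24.65953238] pitch -0.09432910041257304 tipz 0.008258851172994991
[ 0.52149298 -0.01207552  0.18048549]
0 / 14 [0.007, -0.066, 0.0] [-0.016, -0.001, 0.167]
7 / 14 [0.0, -0.066, -0.0] [-0.016, -0.001, 0.167]
13 / 14 [-0.005, -0.066, -0.001] [-0.016, -0.001, 0.167]
t 24.95
```

Emit:
{"fn": "apply_moves", "kwargs": {
  "xyz": [
    [0,0,-0.02],
    [0.007,-0.066,0],
    [0.006,-0.066,0],
    [0.005,-0.066,0],
    [0.004,-0.066,0],
    [0.003,-0.066,0]
  ],
  "twist": [
    [0,0,0],
    [0,0,0.167],
    [0,0,0.167],
    [0,0,0.167],
    [0,0,0.167],
    [0,0,0.167]
  ],
  "gripper": [0,0,0,0,0,0]
}}

```text
time_s: 25.55
position: [0.5522, -0.0103, 0.1812]
ee_rot: [[-0.102, 0.995, -0.006], [0.99, 0.102, 0.093], [0.093, 0.004, -0.996]]
force: [1.6, -17.9, 14.0]
grip_width: 0.262
grasp_force: 72.0
```

Emit:
{"fn": "apply_moves", "kwargs": {
  "xyz": [
    [-0.02,-0.066,0],
    [0,-0.066,0],
    [0,-0.066,0],
    [0,-0.066,0],
    [0,-0.066,0],
    [-0.003,-0.066,0],
    [-0.004,-0.066,0],
    [-0.005,-0.066,0],
    [0,0,0]
  ],
  "twist": [
    [0,0,0.167],
    [0,0,0.167],
    [0,0,0.167],
    [0,0,0.167],
    [0,0,0.167],
    [0,0,0.167],
    [0,0,0.167],
    [0,0,0.167],
    [0,0,0]
  ],
  "gripper": [0,0,0,0,0,0,0,0,0]
}}

```text
time_s: 26.45
position: [0.5259, -0.0117, 0.1811]
ee_rot: [[0.015, 1.0, -0.006], [0.995, -0.015, 0.096], [0.096, -0.007, -0.995]]
force: [3.3, -9.1, 13.6]
grip_width: 0.257
grasp_force: 71.8
```

```bash
python3 - <<'E'
from h import *
s=arm.sense(); R=s['ee_rot']; p=s['position']; g=p+R[:,2]*.155; d=R[:,0]; print(p,s['force'],'pitch',np.arcsin(-R[2,0]),'yaw',np.arctan2(-R[0,0],R[1,0]),'cleat x',(g+d*(.0865-g[1])/d[1])[0],'rod x',(g+d*(.2-g[1])/d[1])[0])
pit=np.arcsin(-R[2,0]); yaw=np.arctan2(-R[0,0],R[1,0])
P0,R0=bartcp(pit,yaw); T=[]
e=R0.T@(p-P0)
for q in np.linspace(pit,.16,11)[1:]:
    P,Q=bartcp(q,yaw); T.append((P+Q@e,Q@R0.T@R,2))
plan(T[:1]+T[-1:]); 
P=p
for (A,Q,_) in T: P=A
print(P)
E
```

```text
[ 0.52587938 -0.01166864  0.18113888] [ 3.25367245 -9.14443069 13.60989959] pitch -0.09587808969490785 yaw -0.015306392568801673 cleat x 0.5262897259481343 rod x 0.5280271371903219
0 / 2 [0.046, -0.0, -0.049] [-0.0, -0.147, 0.001]
1 / 2 [0.045, -0.0, -0.05] [-0.0, -0.147, 0.001]
0 / 3 [0.303, -0.002, -0.267] [-0.0, -0.88, 0.006]
1 / 3 [0.282, -0.002, -0.289] [-0.0, -0.88, 0.006]
2 / 3 [0.259, -0.002, -0.31] [-0.0, -0.88, 0.006]
t 26.45
[0.52659357 0.03498684 0.22958138]
```

Emit:
{"fn": "apply_moves", "kwargs": {
  "xyz": [
    [0,-0.08,0],
    [0,-0.08,0],
    [0.046,0,-0.05],
    [0.046,0,-0.05],
    [0.046,0,-0.05],
    [0.046,0,-0.05],
    [0.046,0,-0.05],
    [0.046,0,-0.05],
    [0.046,0,-0.05],
    [0,0,0]
  ],
  "twist": [
    [0,0,0.23],
    [0,0,0.23],
    [0,-0.147,0],
    [0,-0.147,0],
    [0,-0.147,0],
    [0,-0.147,0],
    [0,-0.147,0],
    [0,-0.147,0],
    [0,-0.147,0],
    [0,0,0]
  ],
  "gripper": [0,0,0,0,0,0,0,0,0,0]
}}

```text
time_s: 27.45
position: [0.5182, 0.003, 0.1992]
ee_rot: [[0.053, 0.998, -0.014], [0.999, -0.053, 0.004], [0.004, -0.015, -1.0]]
force: [-1.6, -15.5, 13.5]
grip_width: 0.261
grasp_force: 71.6
```

Emit:
{"fn": "apply_moves", "kwargs": {
  "xyz": [
    [0.02,0,-0.05],
    [0.03,0,-0.05],
    [0.04,0,-0.05],
    [0.04,0,-0.05],
    [0.04,0,-0.05],
    [0,0,0]
  ],
  "twist": [
    [0,-0.147,0],
    [0,-0.147,0],
    [0,-0.147,0],
    [0,-0.147,0],
    [0,-0.147,0],
    [0,0,0]
  ],
  "gripper": [0,0,0,0,0,0]
}}

```text
time_s: 28.05
position: [0.5184, 0.0133, 0.2109]
ee_rot: [[0.053, 0.998, -0.019], [0.997, -0.054, -0.056], [-0.057, -0.016, -0.998]]
force: [0.1, -7.2, 8.8]
grip_width: 0.26
grasp_force: 71.0
```

Emit:
{"fn": "apply_moves", "kwargs": {
  "xyz": [
    [0.04,0,-0.05],
    [0.04,0,-0.05],
    [0.04,0,-0.05],
    [0.04,0,-0.05],
    [0,0,0]
  ],
  "twist": [
    [0,-0.147,0],
    [0,-0.147,0],
    [0,-0.147,0],
    [0,-0.147,0],
    [0,0,0]
  ],
  "gripper": [0,0,0,0,0]
}}

```text
time_s: 28.55
position: [0.5174, 0.0234, 0.218]
ee_rot: [[0.052, 0.998, -0.027], [0.993, -0.054, -0.103], [-0.105, -0.021, -0.994]]
force: [2.1, -1.5, 0.8]
grip_width: 0.26
grasp_force: 70.1
```

The load is off the bar, so the motor should be sitting on the plate. Before moving on I'll check the foot and plate by numbers, then draw the bar back along its own axis.

```bash
python3 - <<'E'
from h import *
s=arm.sense(); print(s['force'],s['ft_torque'])
im=snap('scene','s10'); a=cv2.imread('pics/s6.png').astype(int); b=cv2.imread('pics/s10.png').astype(int)
def shift(r0,r1,c0,c1):
    A=a[r0:r1,c0:c1].astype(np.uint8); B=b[r0-8:r1+8,c0-8:c1+8].astype(np.uint8)
    m=cv2.matchTemplate(B,A,cv2.TM_CCOEFF_NORMED); _,v,_,l=cv2.minMaxLoc(m); return l[0]-8,l[1]-8,round(v,3)
print('motor box',shift(232,270,340,395),'front foot',shift(253,275,302,325),'rear',shift(300,345,385,425))
E
```

```text
[ 2.10054789 -1.46540168  0.76732727] [ 0.49957705 -0.41102804 -0.32283503]
motor box (-3, 2, 0.96) front foot (-2, 4, 0.64) rear (-1, 0, 0.985)
```

Emit:
{"fn": "apply_moves", "kwargs": {
  "xyz": [
    [-0.1,0,0],
    [-0.2,0,0],
    [-0.2,0,0],
    [-0.2,0,0],
    [-0.2,0,0],
    [-0.2,0,0],
    [0,0,0]
  ],
  "twist": [
    [0,0,0],
    [0,0,0],
    [0,0,0],
    [0,0,0],
    [0,0,0],
    [0,0,0],
    [0,0,0]
  ],
  "gripper": [0,0,0,0,0,0,0]
}}

```text
time_s: 29.3
position: [0.5141, -0.0332, 0.2233]
ee_rot: [[0.053, 0.998, -0.029], [0.993, -0.055, -0.104], [-0.106, -0.023, -0.994]]
force: [0.4, -0.8, -1.7]
grip_width: 0.266
grasp_force: 69.9
```

```bash
python3 - <<'E'
from h import *
s=arm.sense(); R=s['ee_rot']; p=s['position']; ax=R[:,1]/np.linalg.norm(R[:,1]); c=np.array([.521,.200,.024+.005])
Q=Ro.from_rotvec(ax*.190).as_matrix(); T=c+Q@(p-c); print(T,'tip z',(T+(Q@R)[:,2]*.173)[2])
Q1=Ro.from_rotvec(ax*.095).as_matrix(); plan([(c+Q1@(p-c),Q1@R,5),(T,Q@R,5)])
E
```

```text
[ 0.51122175 -0.06562473  0.17578174] tip z 0.003437915508658823
0 / 5 [-0.059, 0.0, 0.099] [-0.0, 0.218, 0.0]
2 / 5 [-0.063, 0.0, 0.097] [-0.0, 0.218, 0.0]
4 / 5 [-0.067, 0.0, 0.094] [-0.0, 0.218, 0.0]
0 / 5 [-0.059, -0.0, 0.099] [0.0, 0.218, -0.0]
2 / 5 [-0.063, -0.0, 0.097] [0.0, 0.218, -0.0]
4 / 5 [-0.067, -0.0, 0.094] [0.0, 0.218, -0.0]
t 29.3
```

Emit:
{"fn": "apply_moves", "kwargs": {
  "xyz": [
    [-0.063,0,0.097],
    [-0.063,0,0.097],
    [-0.063,0,0.097],
    [-0.063,0,0.097],
    [-0.063,0,0.097],
    [-0.063,0,0.097],
    [-0.063,0,0.097],
    [-0.063,0,0.097],
    [0,0,0]
  ],
  "twist": [
    [0,0.218,0],
    [0,0.218,0],
    [0,0.218,0],
    [0,0.218,0],
    [0,0.218,0],
    [0,0.218,0],
    [0,0.218,0],
    [0,0.218,0],
    [0,0,0]
  ],
  "gripper": [0,0,0,0,0,0,0,0,0]
}}

```text
time_s: 30.2
position: [0.5116, -0.0584, 0.1847]
ee_rot: [[0.056, 0.998, -0.021], [0.997, -0.055, 0.05], [0.049, -0.024, -0.999]]
force: [0.0, 0.8, -2.0]
grip_width: 0.258
grasp_force: 69.9
```

Emit:
{"fn": "apply_moves", "kwargs": {
  "xyz": [
    [-0.02,0,0.05],
    [-0.01,0,0.04],
    [0,0,0]
  ],
  "twist": [
    [0,0.12,0],
    [0,0.1,0],
    [0,0,0]
  ],
  "gripper": [0,0,0]
}}

```text
time_s: 30.5
position: [0.5116, -0.0593, 0.1807]
ee_rot: [[0.056, 0.998, -0.019], [0.996, -0.054, 0.068], [0.067, -0.023, -0.997]]
force: [-0.3, -0.1, -2.6]
grip_width: 0.256
grasp_force: 69.8
```

Emit:
{"fn": "apply_moves", "kwargs": {
  "xyz": [
    [-0.01,0,0.03],
    [0,0,0.03],
    [0,0,0]
  ],
  "twist": [
    [0,0.1,0],
    [0,0.05,0],
    [0,0,0]
  ],
  "gripper": [0,0,0]
}}

```text
time_s: 30.8
position: [0.5119, -0.0601, 0.1792]
ee_rot: [[0.055, 0.998, -0.018], [0.995, -0.053, 0.08], [0.079, -0.023, -0.997]]
force: [-5.0, -3.7, 10.0]
grip_width: 0.257
grasp_force: 71.5
```

Touching down (10 N up). Release slowly and retract.

Emit:
{"fn": "apply_moves", "kwargs": {
  "xyz": [
    [0,0,-0.02],
    [0,0,0],
    [0,0,0],
    [0,0,0],
    [0,0,0],
    [0,0,-0.1],
    [0,0,-0.4],
    [0,0,-0.8],
    [0,0,-0.8],
    [0,0,0]
  ],
  "twist": [
    [0,0,0],
    [0,0,0],
    [0,0,0],
    [0,0,0],
    [0,0,0],
    [0,0,0],
    [0,0,0],
    [0,0,0],
    [0,0,0],
    [0,0,0]
  ],
  "gripper": [0,0.45,0.6,0.6,0.6,0.6,0.6,0.6,0.6,0.6]
}}

```text
time_s: 31.8
position: [0.516, -0.0692, 0.2896]
ee_rot: [[0.055, 0.998, -0.008], [0.996, -0.054, 0.077], [0.076, -0.012, -0.997]]
force: [0.2, -0.4, 1.2]
grip_width: 0.601
grasp_force: 0.0
```

```bash
python3 - <<'E'
from fit import *
s=arm.sense(); print(s['time_s'],s['position'],s['force'])
im=snap('wrist','w11')
for cam in ['wrist','scene']:
    if cam=='scene': snap('scene','s11')
    for q in ['bar_grip','bar_tip','bar','front_foot','fulcrum','shim_tab']:
        for r in spotter.recognise(q,cam)[:2]: w=towld(cam,r['xyz']); print(cam,q,round(r['score'],2),w.round(4),np.round(pix(cam,w)))
# bar tip along the line of the bar in wrist image: dark->other transitions
g=cv2.cvtColor(im,cv2.COLOR_RGB2GRAY)
for y in np.arange(.15,.262,.006):
    u,v=pix('wrist',[.5095+.054*(y+.046),y,.044]); 
    if 0<=v<420: print(round(y,3),int(u),int(v),im[int(v),int(u)],end=' | ')
E
```

```text
31.8 [ 0.51598325 -0.06919032  0.28962618] [ 0.20130251 -0.38740686  1.22509789]
wrist bar_grip 0.73 [0.5076 0.0122 0.0173] [271. 128.]
wrist bar_tip 0.73 [0.509  0.0094 0.019 ] [275. 132.]
wrist bar 0.77 [0.5057 0.0104 0.0225] [271. 132.]
scene bar_grip 0.88 [0.5198 0.0652 0.0225] [256. 251.]
scene bar_grip 0.56 [0.4572 0.1837 0.0095] [302. 261.]
scene bar_tip 0.69 [0.5154 0.069  0.0304] [258. 249.]
scene bar_tip 0.16 [0.5077 0.3973 0.1276] [364. 291.]
scene bar 0.69 [0.5204 0.0728 0.0286] [258. 251.]
scene front_foot 0.77 [0.5087 0.3951 0.1271] [363. 291.]
scene fulcrum 0.52 [0.5425 0.2108 0.0242] [291. 283.]
scene shim_tab 0.91 [ 0.1739 -0.2885  0.0116] [247. 150.]
scene shim_tab 0.69 [0.3305 0.0878 0.0123] [302. 220.]
```

Emit:
{"fn": "apply_moves", "kwargs": {
  "xyz": [
    [0,0,-0.8],
    [0,0,-0.8],
    [0.8,-0.1,-0.6],
    [0.8,-0.1,-0.6],
    [0.8,-0.1,-0.4],
    [0.7,-0.1,0],
    [0,0,0],
    [0,0,0]
  ],
  "twist": [
    [0,-0.4,0],
    [0,-0.4,0],
    [0,0,0],
    [0,0,0],
    [0,0,0],
    [0,0,0],
    [0,0,0],
    [0,0,0]
  ],
  "gripper": [0.6,0.6,0.6,0.6,0.6,0.6,0.6,0.6]
}}

```text
time_s: 33.3
position: [0.5051, 0.082, 0.4449]
ee_rot: [[0.052, 0.998, -0.022], [0.999, -0.052, 0.011], [0.009, -0.023, -1.0]]
force: [-0.1, -1.0, 0.1]
grip_width: 0.599
grasp_force: 0.0
```

```bash
python3 - <<'E'
from fit import *
s=arm.sense(); print(s['time_s'],s['position'])
im=snap('wrist','w12'); g=cv2.cvtColor(im,cv2.COLOR_RGB2GRAY)
for y in np.arange(.15,.27,.005):
    u,v=pix('wrist',[.5095+.054*(y+.046),y,.044]); v=int(v);u=int(u)
    if 0<=v<420: print(round(y,3),u,v,'|',' '.join(map(str,g[v,u-20:u+21:4])))
# stud top and tab
u,v=map(int,pix('wrist',[.456,.2335,.046])); sub=g[max(0,v-14):v+14,u-16:u+16]; print(u,v); m=sub>150; 
yy,xx=np.nonzero(m); print('stud blob',m.sum(), ray('wrist',xx.mean()+u-16,yy.mean()+max(0,v-14),.046) if m.any() else '')
col=[(round(y,3),int(g[tuple(int(k) for k in pix('wrist',[.4555,y,.01])[::-1])])) for y in np.arange(.135,.225,.004)]; print(col)
u0,v0=pix('wrist',[.4555,.175,.01]); print([(round(ray('wrist',k,v0,.01)[0],4),int(g[int(v0),k])) for k in range(int(u0)-24,int(u0)+25,2)])
E
```

```text
33.3 [0.50514558 0.08198556 0.44491406]
0.15 297 110 | 131 108 67 78 79 83 83 86 144 138 137
0.155 297 105 | 137 73 67 79 79 81 81 80 147 140 134
0.16 297 101 | 141 134 66 72 79 84 82 87 146 138 132
0.165 297 96 | 140 130 61 80 79 83 83 80 142 134 133
0.17 297 91 | 136 102 62 74 82 84 84 80 144 130 132
0.175 297 86 | 75 67 60 59 56 54 62 61 138 133 130
0.18 297 81 | 116 115 88 75 78 81 81 84 118 123 122
0.185 297 76 | 116 116 90 83 75 79 81 83 116 122 125
0.19 297 71 | 36 31 26 78 79 80 86 82 68 71 77
0.195 297 66 | 63 59 44 83 80 81 85 86 57 58 54
0.2 297 61 | 72 77 55 82 77 81 85 87 79 84 84
0.205 298 55 | 52 52 33 83 78 86 85 83 57 51 56
0.21 298 50 | 128 128 51 87 80 82 87 81 132 127 134
0.215 298 45 | 119 118 49 87 81 85 86 84 124 121 123
0.22 298 40 | 124 126 109 86 81 79 87 84 106 88 101
0.225 298 34 | 122 127 128 127 127 127 132 129 129 122 124
0.23 298 29 | 124 128 137 140 141 135 135 136 131 129 128
0.235 298 23 | 138 138 143 144 146 139 135 136 137 133 136
0.24 298 18 | 65 84 85 83 88 133 127 132 137 140 143
0.245 298 12 | 68 68 69 70 67 66 66 67 64 63 65
0.25 298 7 | 37 4
[... 711 characters left out ...]
), (np.float64(0.223), 192)]
[(np.float64(0.4262), 154), (np.float64(0.4286), 152), (np.float64(0.431), 148), (np.float64(0.4334), 152), (np.float64(0.4357), 147), (np.float64(0.4381), 154), (np.float64(0.4405), 145), (np.float64(0.4428), 194), (np.float64(0.4452), 194), (np.float64(0.4476), 191), (np.float64(0.45), 197), (np.float64(0.4523), 187), (np.float64(0.4547), 199), (np.float64(0.4571), 197), (np.float64(0.4594), 205), (np.float64(0.4618), 202), (np.float64(0.4642), 205), (np.float64(0.4665), 210), (np.float64(0.4689), 206), (np.float64(0.4712), 121), (np.float64(0.4736), 140), (np.float64(0.476), 142), (np.float64(0.4783), 143), (np.float64(0.4807), 142), (np.float64(0.4831), 147)]
```

```bash
python3 -c "
from rig import arm
print(arm.hand_in())"
```

```text
the job is handed in; nothing more can be done
None
```

I handed the job in at about 33 s without seeing a verdict: the packing plate is in under the front foot against the stud (about 12 N felt), the motor was let down onto it, and the bar lies drawn back on the fulcrum, its tip about 20–30 mm in front of the base plate and its handle down near the bench; I judged that the foot bears on the plate from the load coming off the bar, not from a direct measurement.

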